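# Square the heat meter on the warming plate and set the heat lever

### The arm

A 6-joint arm with a two-finger parallel gripper is mounted at the origin on a cart in front of the work surface, level with it; the furniture and walls round the work are solid. World frame = base frame: x ahead of the robot, y to its left, z up, the work surface at z = 0. Lengths are in mm, angles in rad, forces in N, time in s.
With the tool pointing down it reaches from about 350 to 975 mm from the base axis. Payload 7.1 kg.
Tool frame: the origin (TCP) lies on the mounting face of the last link; the fingertips stand 182 mm ahead of it and the grasp point (between the pads) lies 163 mm ahead of it (ctrl.tip_reach is the distance from the TCP to the fingertips, in mm); z points along the fingers, y is the direction in which the jaws open and shut (so a half turn about z gives the same grasp; the last joint's range is limited). The gripper opens to 88 mm and grips with 3 to 60 N. Pads are 20 mm wide; open, the fingers measure 115 mm over their backs; the gripper's body (75 mm by 178 mm) begins 61 mm behind the grasp point.
Start: joints at [-1.312, 0.423, 1.63, -0, 1.089, -0.019], TCP at [171.419, -601.017, 404.675] pointing down, gripper open.
Joint ranges: [-3, 3], [-0.9, 2.11], [0.09, 2.58], [-1.31, 4.45], [0.11, 2.69], [-2.54, 2.54]. Speed limits (rad/s): [2.39, 2.39, 3.01, 3.14, 3.14, 3.14].

### API

Orientations are given as a rotation vector (axis times angle).
In Python, from workcell import ctrl gives the robot as it stands.
- The arm moves only by the tool jog_arm, never from a script. Its argument "steps" is a list that holds one entry, the list of rows, each a list of 7 numbers: the shift along the tool's x, y, z in m, then the turn, a rotation vector about the tool's x, y, z in degrees, then the gripper's target within -1 to 1 (shut at 1, half-way at 0, fully open at -1). A call has 1 to 20 rows; each row shifts and turns the commanded pose from where the row before left it, along the tool's axes as they then stand; what a row does not reach is not made up. A row lasts 1/12 s, in which the tool goes at most 41.7 mm and 7.16 degrees, less where a joint would pass 70% of its speed; a pose out of reach is approached as far as the arm can. A call is refused whole if a number of a shift passes 0.0417 or a number of a turn 7.16, either way. A call with a gripper value outside its range is refused whole. The fingers move at their own pace and stop on an object; the grip force is fixed at half the most. Time passes only in rows, so rows that do not move let the fingers close. It gives the time, the measured TCP pose, the force and the opening at its end, in the units of the state.
- ctrl.get_obs(): the state, without advancing time (a new reading comes with each control period).
- ctrl.get_image(name): name is "side" or "top"; returns the picture (400x640x3 uint8, red, green, blue); there is no depth.
- ctrl.camera_info(name): a dict with "fx", "fy", "cx", "cy" (pixels), "dist" ([k1, k2, p1, p2, k3] as OpenCV has them; the pictures are not rectified), "origin" and "attitude" of the camera in the world. Camera axes: x right, y down, z forward; pixel columns grow to the right and rows downward; lengths in mm; the calibration is good to about 2 mm. A picture is of the moment at which its call begins. camera_info takes no time and is no camera call.
- ctrl.close_job(): hands the job in, once; it reports no verdict.
Trained networks look in the newest picture that a camera, given by its name, has taken for a name from the list of things; names that differ only in an ending like _2 or _b are one class to them, and where a whole thing is asked for, a point or a joint stands for the part that bears it (a point fixed in the world has none). Each returns a list of dicts, best first, with "p" (0 to 1); they miss things now and then, are a little off and sometimes report something else, mostly with a low value. They report only what shows in the picture. A call takes as long as a camera call.
- ctrl.look_for(thing, camera): "bbox" ([left, top, right, bottom] in pixels, round what is visible of it).
- ctrl.trace(thing, camera): "pixels" (400x640 bool, what is visible of it) and "bbox" ([left, top, right, bottom] in pixels, round what is visible of it).
- ctrl.landmark_of(thing, camera): "uv" ([column, row] in pixels: a listed point, or the origin of a listed thing).
The state is a dict: "t": time; "qpos": joint angles; "qvel": joint speeds; "joint_torque": joint torques, N m; "ee_pos": TCP position; "orientation": TCP orientation; "ft_force": force on the tool from outside, world axes, zero at the start; "moment": the same for the moment, N m; "width": finger opening in mm.
Only numpy, scipy, OpenCV 4.12 (cv2) and the standard library are available. Lean on these libraries where they do the work, as an engineer would, in place of code of your own. Each camera call takes 0.05 s, during which the arm holds its last target.

### The job

Get the warming plate ready for the next nest: lay the pocket heat meter on the plate, face up, pushed square and flush into the corner of its two fences with its long side along the long fence. Then swing the lever of the heat control so that it points between the two ears of the set marker on the scale, and let go. Leave the jar, bowl, brush and cup where they are.

Things in the scene. Friction and masses are not known exactly. Their poses are not given: they have to be found in the camera images.
- meter_center (a point): Pocket heat and humidity meter, an off-white box with a small display and buttons on top, 78 (its x) x 52 (its y) x 17 mm, about 0.1 kg, loose, lying face up on the table. This point is its centre, half-way up (8.5 mm over what it lies on). Its z points up while face up.
- plate: Warming plate, fixed: bare metal, 130 (x) x 150 (y) mm, top 14 mm above the table; it may stand left or right, and the control on the other side. Two steel fences, 10 mm thick, rise 21 mm above its top: the long one along its left edge (+y), the short one along its far edge (+x). Origin: centre of its underside.
- plate_corner (a point): Inner corner of the plate's two fences, at the height of the plate's top. x runs along the long fence towards the short one, y square towards the long fence. Free plate reaches 120 mm to -x and 140 mm to -y of this point. With the meter flush in the corner, long side along the long fence, its centre lies at x = -39, y = -26, z = +8.5 mm in this frame.
- control_pivot (a point): Upright pivot axis of the heat control's lever, at the housing's top, 30 mm above the table. The control is a fixed flat white box, 150 (x) x 200 (y) x 30 mm, with a scale of short ticks; this point lies 55 mm to -x of the box's centre. x points across the box, away from the robot, where the lever points at joint value 0.
- lever (a joint): Angle of the lever about the upright pivot, in rad: 0 along the control's x axis, growing anticlockwise seen from above (tip to the left). Range -0.85 to 0.85; it starts near the right-hand end (-0.8 to -0.5). Stiff with friction (0.12 N m, about 1.5 N at the knob), it stays where it is left; no spring.
- lever_knob (a point): The lever's knob: an upright black round handle, 18 mm in diameter, from 44 to 86 mm above the table, standing on a flat steel arm 78 mm from the pivot. The point lies on its axis 68 mm above the table; x points from the pivot along the lever. The lever's thin pointer reaches 24 mm beyond this axis.
- marker_notch (a point): The set marker: a fixed dark steel saddle on the scale with two upright ears, 18 mm long, 9 mm thick, tops 45 mm above the table, with a 16 mm gap between. The point lies mid-gap, 113 mm from the pivot, 40 mm above the table; x points straight away from the pivot. The lever is set when it points from the pivot to this point.
- jar_center (a point): Small clear glass jar standing on the table, 62 mm in diameter, 60 mm tall, loose; the point is its centre, 30 mm up. Not to be disturbed.
- bowl_center (a point): Pale blue-grey feeding bowl, 129 mm in diameter, 39 mm tall, loose; the point is its centre, 19 mm up. Not to be disturbed.
- scrub_brush_center (a point): Scrubbing brush with a loop handle, 86 x 30 x 55 mm, loose; the point is its centre, 27 mm up. Not to be disturbed.
- cup_center (a point): Small feeding cup, 42 mm in diameter, 38 mm tall, loose; the point is its centre, 19 mm up. Not to be disturbed.
- brooder_left (a point): Foot of the left front corner of the big white incubator (fixed, closed clear door, 510 mm tall) behind the work. Its face runs straight from this point through brooder_middle and 300 mm beyond it; hinges and latch stand out up to 35 mm. It is solid: when crossing from one side of the table to the other, swing the arm in close to the robot.
- brooder_middle (a point): Foot of the middle of the same incubator's front face, at the table.

How it is judged:
By the outcome, as a careful person would: the job done as asked, in the order asked, and still so for the second after the job is handed in, with the robot touching nothing.
It also fails if it takes over 72 s, if anything falls off the work surface, if the arm or the gripper's body presses on something with over 40 N, if the wrist force passes 120 N, or if a joint passes its speed limit or range.

## Working session

There is one attempt and no reset: what is moved stays moved. The work goes in short steps, Python scripts to look and compute and a tool call to move; the robot and the scene stay as the last step left them, time stands still between calls to the robot, and variables do not carry over. Pictures are saved under pics/ and viewed, and the job is handed in when it is done.

Besides the shell and the picture viewer there is one more tool, called after "Request:" as name(argument=value, ...) on one line, values as JSON. jog_arm: Moves the arm, as the interface text tells. Its arguments: {"type":"object","properties":{"steps":{"type":"array"}},"required":["steps"]}

```bash
mkdir -p pics; ls
python3 - <<'E'
from workcell import ctrl
import cv2
for n in ("side","top"):
    im=ctrl.get_image(n); cv2.imwrite(f"pics/{n}0.png",im[:,:,::-1]); print(n,ctrl.camera_info(n))
print(ctrl.get_obs(), ctrl.tip_reach)
E
```

```text
pics
side {'fx': 398.15378440295416, 'fy': 398.15378440295416, 'cx': 318.48816783036375, 'cy': 202.7137961236223, 'dist': array([0.01438791, 0.        , 0.        , 0.        , 0.        ]), 'origin': array([-402.58928397,  610.6362448 ,  888.63719444]), 'attitude': array([-1.22463712,  2.13243406, -1.11766945])}
top {'fx': 454.79947236177475, 'fy': 454.79947236177475, 'cx': 315.7613406802335, 'cy': 201.4631718121193, 'dist': array([-0.05933497,  0.        ,  0.        ,  0.        ,  0.        ]), 'origin': array([ 331.04277986,   24.00141797, 1254.17265787]), 'attitude': array([-2.0682804 ,  2.15253664, -0.22471675])}
{'t': 0.1, 'qpos': array([-1.31197622e+00,  4.23748197e-01,  1.63058647e+00,  4.92963148e-07,
        1.08854150e+00, -1.89929806e-02]), 'qvel': array([ 0.00036851, -0.00117512, -0.00047893,  0.00033048,  0.00091941,
       -0.00047864]), 'joint_torque': array([ 2.12037362e-04, -5.45612383e+01, -2.74325448e+01,  6.45276485e-02,
        1.87561742e-02, -2.46568897e-05]), 'ee_pos': array([ 171.37659671, -600.79846098,  404.00003779]), 'orientation': array([-3.11007077e+00, -4.34808969e-01,  2.40404545e-04]), 'ft_force': array([ 0.32956689,  0.14018026, -0.25182635]), 'moment': array([-0.03972791,  0.02782558, -0.01675673]), 'width': 87.88404370061637} 182.0
```

View pics/side0.png

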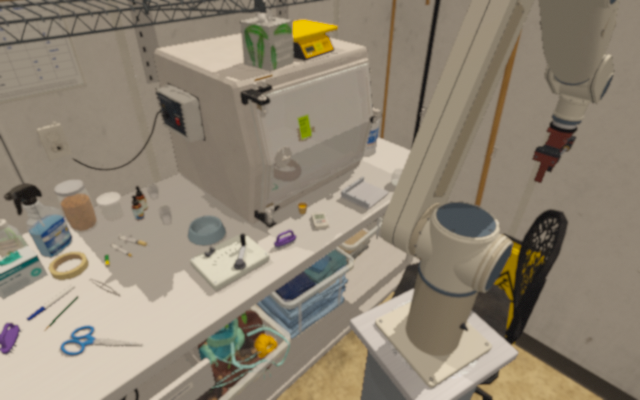

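View pics/top0.png

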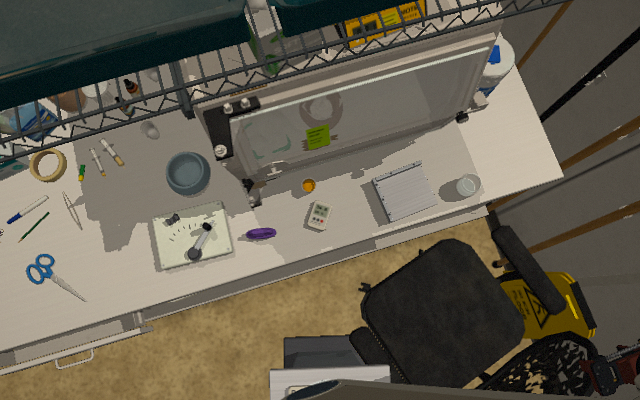

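```bash
cat > h.py <<'E'
from workcell import ctrl
import cv2, numpy as np
from scipy.spatial.transform import Rotation as R
def cam(n):
    c=ctrl.camera_info(n); K=np.array([[c['fx'],0,c['cx']],[0,c['fy'],c['cy']],[0,0,1]])
    return K,np.array(c['dist']),np.array(c['origin']),R.from_rotvec(c['attitude']).as_matrix()
def ray(n,uv):
    K,d,o,A=cam(n); p=cv2.undistortPoints(np.array([[uv]],float),K,d)[0,0]
    v=A@np.array([p[0],p[1],1]); return o,v/np.linalg.norm(v)
def onz(n,uv,z):
    o,v=ray(n,uv); return o+v*(z-o[2])/v[2]
def tri(a,b):  # uv side, uv top
    o1,v1=ray("side",a);o2,v2=ray("top",b)
    s=np.linalg.lstsq(np.stack([v1,-v2],1),o2-o1,rcond=None)[0]
    p=o1+s[0]*v1;q=o2+s[1]*v2
    return (p+q)/2,np.linalg.norm(p-q)
def proj(n,P):
    K,d,o,A=cam(n); P=np.atleast_2d(P).astype(float)
    rv=cv2.Rodrigues(A.T)[0]; return cv2.projectPoints(P,rv,-A.T@o,K,d)[0][:,0]
E
python3 - <<'E'
from h import *
Z=dict(meter_center=8.5,plate_corner=14,control_pivot=30,lever_knob=68,marker_notch=40,jar_center=30,bowl_center=19,scrub_brush_center=27,cup_center=19,brooder_left=0,brooder_middle=0)
for k,z in Z.items():
    r={}
    for n in("side","top"):
        l=ctrl.landmark_of(k,n)
        if l: r[n]=l[0]['uv']; print(k,n,[(np.round(x['uv'],1),round(x['p'],2)) for x in l[:2]],np.round(onz(n,l[0]['uv'],z),1))
    if len(r)==2: p,e=tri(r['side'],r['top']); print('   tri',np.round(p,1),round(e,1))
E
```

```text
meter_center side [(array([318.8, 219. ]), 0.81)] [565.3   9.4   8.5]
meter_center top [(array([319. , 213.9]), 0.63), (array([261.8, 235.1]), 0.41)] [561.8   9.4   8.5]
   tri [561.9  10.2  10.9] 2.0
plate_corner side [(array([343.9, 194. ]), 0.59)] [ 648.5 -155.3   14. ]
plate_corner top [(array([375.8, 180.1]), 0.59)] [ 651.1 -154.5   14. ]
   tri [ 650.7 -155.5   12.8] 2.1
control_pivot top [(array([195.7, 253.8]), 0.97)] [461.5 347.   30. ]
lever_knob side [(array([243.2, 238.8]), 0.73), (array([345. , 195.5]), 0.21)] [529.1 309.1  68. ]
lever_knob top [(array([208.2, 225.9]), 0.82), (array([471.1, 181. ]), 0.74)] [530.1 304.5  68. ]
   tri [531.6 306.8  64.6] 3.2
marker_notch side [(array([207.7, 252.7]), 0.52)] [553.1 419.   40. ]
jar_center side [(array([394.6, 176.4]), 0.63)] [ 635.1 -397.7   30. ]
jar_center top [(array([467.3, 185.2]), 0.75)] [ 622.3 -407.2   30. ]
   tri [ 626.  -399.5   34.3] 15.4
bowl_center side [(array([204.1, 228.2]), 0.56)] [702.3 385.8  19. ]
bowl_center top [(array([185.3, 171.1]), 0.67)] [698.1 383.1  19. ]
   tri [698.9 384.7  20.2] 4.1
scrub_brush_center side [(array([283.5, 237.6]), 0.77)] [515.8 176.1  27. ]
scrub_brush_center top [(array([260.9, 234.9]), 0.54)] [506.6 169.9  27. ]
   tri [509.1 173.8  29.8] 10.1
cup_center side [(array([304.5, 205.7]), 0.52)] [649.5  21.4  19. ]
cup_center top [(array([196.6, 251.4]), 0.69), (array([313.4, 184.9]), 0.67)] [469.1 347.5  19. ]
   tri [399.1 229.9 275.1] 125.9
brooder_left side [(array([266.2, 233.3]), 0.62)] [594.5 204.1  -0. ]
brooder_left top [(array([204.6, 224.6]), 0.45)] [545.6 330.8   0. ]
   tri [505.8 275.3 106.8] 69.8
brooder_middle side [(array([316.1, 198.2]), 0.58), (array([397.5, 175.5]), 0.27)] [694.1 -55.7   0. ]
```

Run:
```python
from h import *
def crop(n,x0,y0,x1,y1,s,o):
    im=cv2.imread(f"pics/{n}0.png")[y0:y1,x0:x1]; cv2.imwrite(o,cv2.resize(im,None,fx=s,fy=s,interpolation=cv2.INTER_CUBIC))
crop("top",145,190,275,275,6,"pics/c1.png")
crop("top",285,150,445,240,5,"pics/c2.png")
crop("side",180,170,410,300,3.4,"pics/c3.png")
```

```text
(no output)
```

View pics/c1.png

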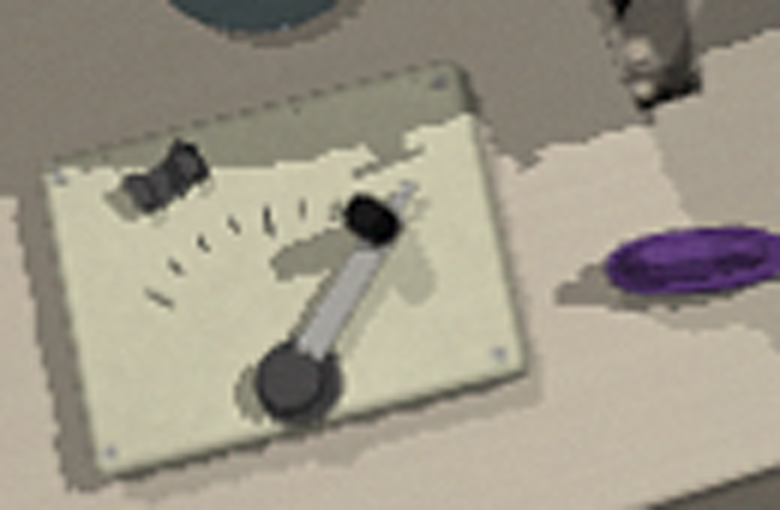

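View pics/c2.png

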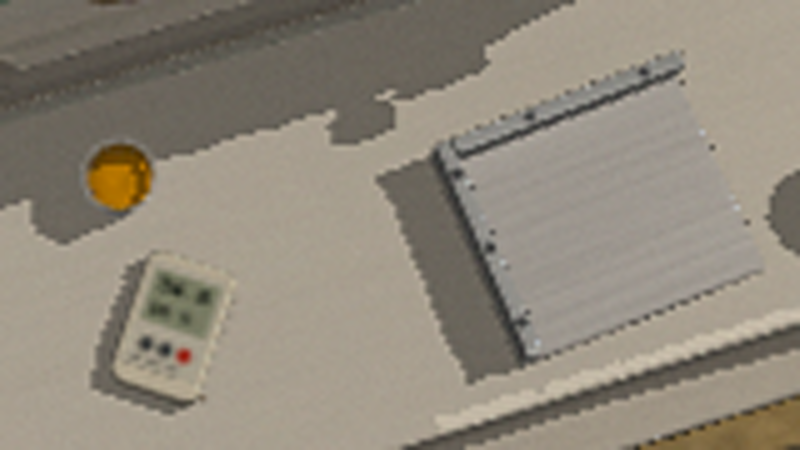

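View pics/c3.png

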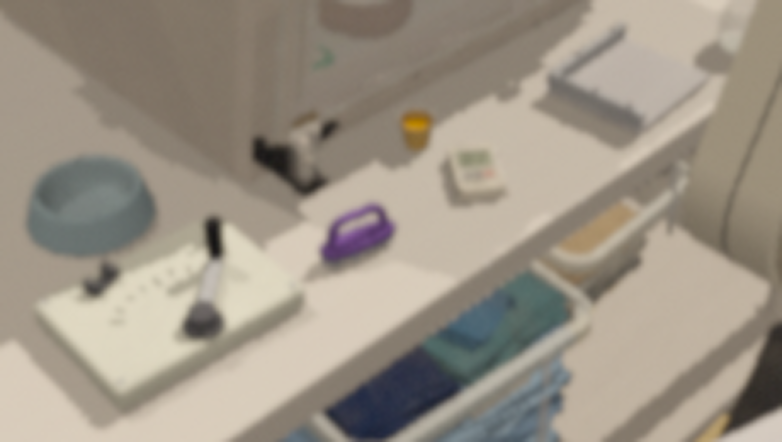

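```bash
cat >> h.py <<'E'
from scipy.optimize import minimize
def box(x0,x1,y0,y1,z0,z1): return np.array([[x,y,z] for x in(x0,x1) for y in(y0,y1) for z in(z0,z1)],float)
MOD=dict(meter_center=[box(-39,39,-26,26,0,17)],
 plate=[box(-65,65,-75,75,0,14),box(-65,65,65,75,0,35),box(55,65,-75,75,0,35)],
 control_pivot=[box(-20,130,-100,100,0,30)])
def place(B,p): c,s=np.cos(p[2]),np.sin(p[2]); return B@np.array([[c,s,0],[-s,c,0],[0,0,1]])+[p[0],p[1],0]
S=4
def render(n,Bs,p,z=0):
    m=np.zeros((400*S,640*S),np.uint8)
    for B in Bs:
        h=cv2.convexHull(((proj(n,place(B,p)+[0,0,z])+.5)*S).astype(np.float32)); cv2.fillConvexPoly(m,np.round(h).astype(np.int32),1)
    return m
def fit(Bs,masks,p0,z=0):
    def f(p):
        v=0
        for n,m in masks.items():
            M=cv2.resize(m.astype(np.uint8),None,fx=S,fy=S,interpolation=cv2.INTER_NEAREST); r=render(n,Bs,p,z)
            v+=1-(M&r).sum()/(M|r).sum()
        return v
    best=None
    p=np.array(p0,float)
    for k in range(2):
        sim=np.array([p,p+[8,0,0],p+[0,8,0],p+[0,0,.1]])
        r=minimize(f,p,method='Nelder-Mead',options=dict(initial_simplex=sim,xatol=.02,fatol=1e-5,maxiter=150)); p=r.x
    return r.x,r.fun
E
cat > f1.py <<'E'
from h import *
init=dict(meter_center=[562,9.5,-.15],plate=[575,-202,.35],control_pivot=[461,347,.2])
import pickle; out={}
for k,Bs in MOD.items():
    ms={}
    for n in("side","top"):
        l=ctrl.trace(k,n)
        for x in l[:3]: print(k,n,round(x['p'],2),x['bbox'],x['pixels'].sum())
        if l: out[k,n]=l[0]['pixels']
pickle.dump(out,open('m.pkl','wb'))
for k in('meter_center','plate'):
    for ns in (("top",),("side",),("side","top")):
        try: print(k,ns,fit(MOD[k],{n:out[k,n] for n in ns},init[k]))
        except KeyError: pass
E
python3 f1.py
```

```text
meter_center side 0.51 [185.9, 215.4, 228.3, 245.2] 847
meter_center side 0.5 [308.9, 211.3, 329.2, 227.3] 217
meter_center top 0.64 [305.6, 197.7, 333.8, 229.6] 543
plate side 0.67 [341.9, 177.9, 387.1, 208.9] 815
plate top 0.83 [368.5, 161.8, 438.3, 220.4] 2535
control_pivot side 0.56 [193.5, 232.6, 270.6, 292.0] 2421
control_pivot top 0.84 [152.5, 200.1, 233.8, 268.7] 3968
meter_center ('top',) (array([ 5.58669029e+02,  1.05624053e+01, -3.63974459e-01]), np.float64(0.05520452278017962))
meter_center ('side',) (array([ 5.62e+02,  9.50e+00, -1.50e-01]), np.float64(1.0))
meter_center ('side', 'top') (array([ 5.58669029e+02,  1.05624053e+01, -3.63974459e-01]), np.float64(1.0552045227801796))
plate ('top',) (array([ 6.15372768e+02, -2.32042065e+02,  3.45201650e-01]), np.float64(0.0281618764931586))
plate ('side',) (array([ 6.18944675e+02, -2.35508303e+02,  4.19897920e-01]), np.float64(0.1246370940517183))
plate ('side', 'top') (array([ 6.15375723e+02, -2.31931437e+02,  3.44698605e-01]), np.float64(0.16447471716268613))
```

```bash
cat > f2.py <<'E'
from h import *
import pickle; out=pickle.load(open('m.pkl','rb'))
l=ctrl.trace('meter_center','side'); out['meter_center','side']=[x for x in l if x['bbox'][0]>300][0]['pixels']
pickle.dump(out,open('m.pkl','wb'))
for ns in (("side",),("side","top")): print(fit(MOD['meter_center'],{n:out['meter_center',n] for n in ns},[558.7,10.5,-.36]))
for ns in (("top",),("side",),("side","top")): print('ctl',fit(MOD['control_pivot'],{n:out['control_pivot',n] for n in ns},[461,347,.2]))
def edges(n,Bs,p,im,s,off,col):
    for B in Bs:
        q=(proj(n,place(B,p))-off+.5)*s
        for i in range(8):
            for j in range(i):
                if bin(i^j).count('1')==1: cv2.line(im,tuple(np.round(q[i]).astype(int).tolist()),tuple(np.round(q[j]).astype(int).tolist()),col,1)
def crop(n,x0,y0,x1,y1,s,o,items):
    im=cv2.imread(f"pics/{n}0.png")[y0:y1,x0:x1]; im=cv2.resize(im,None,fx=s,fy=s,interpolation=cv2.INTER_CUBIC)
    for k,p,c in items: edges(n,MOD[k],p,im,s,np.array([x0,y0]),c)
    cv2.imwrite(o,im)
it=[('meter_center',[558.7,10.5,-.364],(0,0,255)),('plate',[615.4,-232,.345],(0,0,255))]
crop("top",285,150,445,240,5,"pics/d2.png",it)
crop("side",300,170,420,235,6,"pics/d3.png",it)
E
python3 f2.py
```

```text
(array([ 5.61013805e+02,  9.20926301e+00, -4.22947993e-01]), np.float64(0.17764565992865633))
(array([ 5.58601763e+02,  1.07583591e+01, -3.74135195e-01]), np.float64(0.23691239763535576))
ctl (array([4.62919837e+02, 3.50384280e+02, 2.16112625e-01]), np.float64(0.05699605331744728))
ctl (array([4.68700162e+02, 3.49764869e+02, 1.96071632e-01]), np.float64(0.1071049351368819))
ctl (array([4.63556761e+02, 3.49550229e+02, 2.17776943e-01]), np.float64(0.17380944951784927))
```

View pics/d2.png

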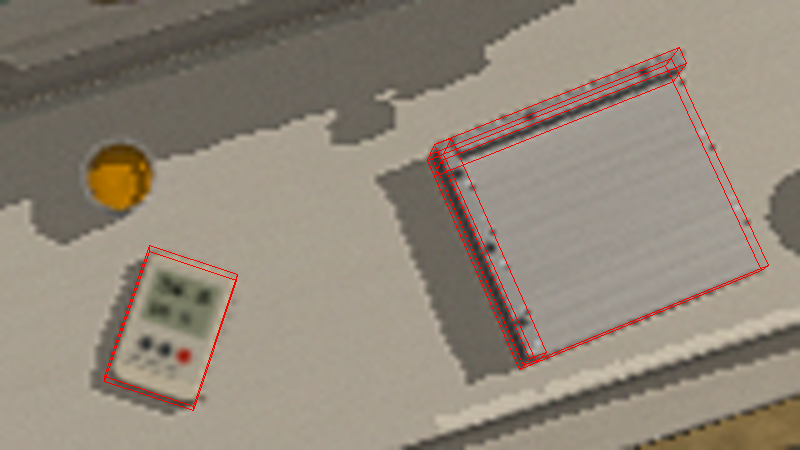

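View pics/d3.png

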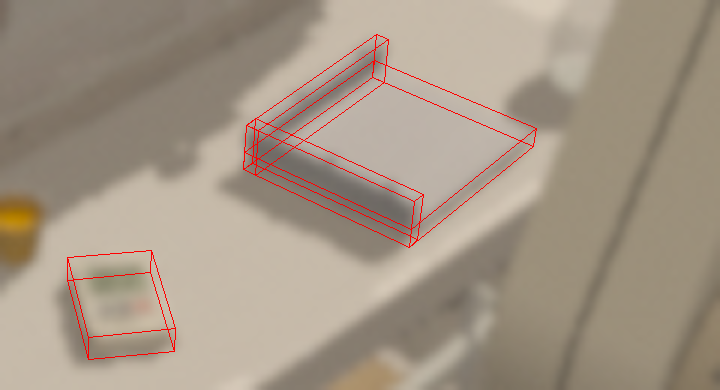

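Run:
```python
from h import *
def crop(n,x0,y0,x1,y1,s,o):
    im=cv2.imread(f"pics/{n}0.png")[y0:y1,x0:x1]; cv2.imwrite(o,cv2.resize(im,None,fx=s,fy=s,interpolation=cv2.INTER_CUBIC))
crop("top",200,80,520,240,2.5,"pics/e1.png")
crop("side",230,130,410,240,4.4,"pics/e2.png")
for n in("side","top"):
  for k in("brooder_left","brooder_middle","marker_notch","cup_center"):
    for x in ctrl.landmark_of(k,n)[:3]: print(n,k,x['p'],x['uv'],onz(n,x['uv'],0 if 'bro' in k else 40).round())
```

```text
side brooder_left 0.62 [266.2, 233.3] [595. 204.  -0.]
side brooder_middle 0.58 [316.1, 198.2] [694. -56.   0.]
side brooder_middle 0.27 [397.5, 175.5] [ 671. -449.    0.]
side marker_notch 0.52 [207.7, 252.7] [553. 419.  40.]
side cup_center 0.52 [304.5, 205.7] [624.  36.  40.]
top brooder_left 0.45 [204.6, 224.6] [546. 331.   0.]
top cup_center 0.69 [196.6, 251.4] [467. 342.  40.]
top cup_center 0.67 [313.4, 184.9] [638.  22.  40.]
```

View pics/e1.png

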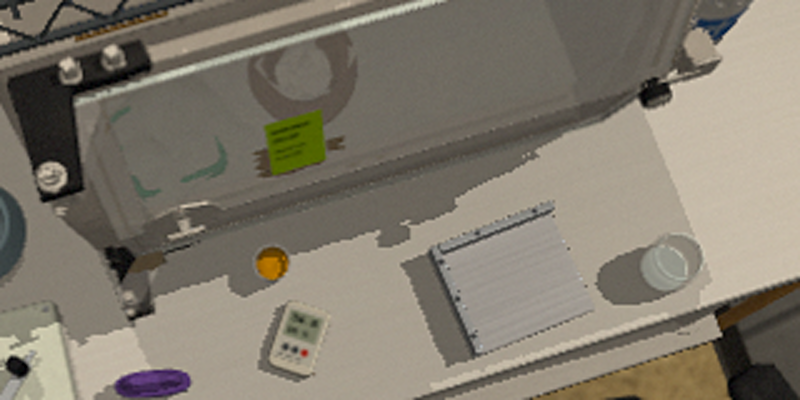

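View pics/e2.png

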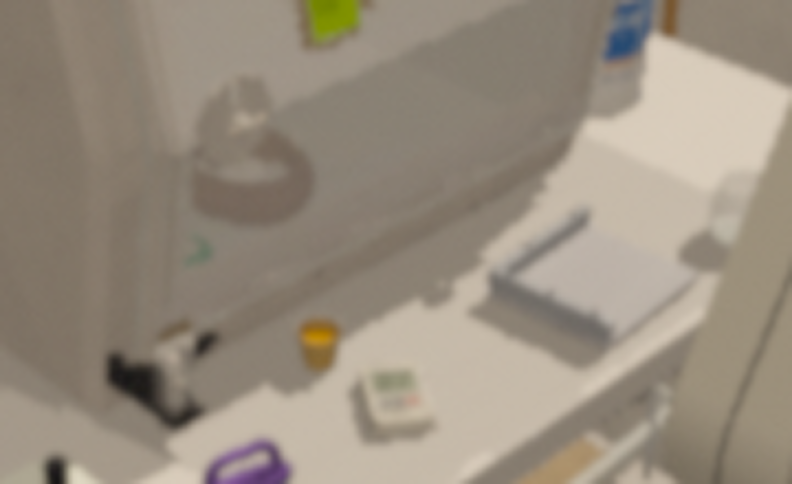

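Run:
```python
from h import *
for n,x0,y0,s,P in (("top",200,80,2.5,[(165,258),(400,195),(640,112)]),("side",230,130,4.4,[(190,345),(400,248),(580,165)])):
    for p in P: print(n,onz(n,(x0+p[0]/s,y0+p[1]/s),0).round())
# lever: control frame from landmarks
piv=onz("top",(195.7,253.8),30)[:2]
# marker ears tops from c1 crop (centres ~ (148,190) and (188,163)); crop origin 145,190 scale 6
for c in [(148,190),(188,163),(168,176),(408,188),(372,222),(298,383)]: print(c,onz("top",(145+c[0]/6-.42,190+c[1]/6-.42),{408:36,372:86,298:38}.get(c[0],45)).round(1))
```

```text
top [658. 156.   0.]
top [ 722. -115.    0.]
top [ 813. -405.    0.]
side [715. 120.   0.]
side [ 758. -116.    0.]
side [ 801. -354.    0.]
(148, 190) [550.8 416.6  45. ]
(188, 163) [562.5 398.6  45. ]
(168, 176) [556.9 407.6  45. ]
(408, 188) [548.8 300.2  36. ]
(372, 222) [525.5 304.5  86. ]
(298, 383) [461.8 348.8  38. ]
```

```bash
cat > go.py <<'E'
import sys
from h import *
o=ctrl.get_obs(); A=R.from_rotvec(o['orientation']).as_matrix()
x,y,z,yaw=map(float,sys.argv[1:5])
print('t',o['t'],'pos',o['ee_pos'].round(1),'yaw',np.arctan2(A[1,0],A[0,0]).round(4),'toolz',A[:,2].round(4),'q',o['qpos'].round(2),'w',round(o['width'],1),'F',o['ft_force'].round(1))
G=np.array([[np.cos(yaw),np.sin(yaw),0],[np.sin(yaw),-np.cos(yaw),0],[0,0,-1]])
d=np.array([x,y,z])-o['ee_pos']
print('world d',d.round(1),'| tool shift in current',(A.T@d).round(1),'| in goal frame',(G.T@d).round(1),'| turn deg',np.degrees(R.from_matrix(A.T@G).as_rotvec()).round(2))
E
python3 go.py 560.5 10.3 300 -0.375
```

```text
t 1.95 pos [ 171.4 -601.   404.7] yaw 0.2778 toolz [ 0.  0. -1.] q [-1.31  0.42  1.63  0.    1.09 -0.02] w 88.0 F [ 0.8  0.  -0.3]
world d [ 389.1  611.3 -104.7] | tool shift in current [ 541.8 -481.2  104.7] | in goal frame [ 138.1 -711.4  104.7] | turn deg [-0.  -0.  37.4]
```

Request:
jog_arm(steps=[[[0.0301,-0.0267,0,0,0,0,-1],[0.0301,-0.0267,0,0,0,0,-1],[0.0301,-0.0267,0,0,0,0,-1],[0.0301,-0.0267,0,0,0,0,-1],[0.0301,-0.0267,0,0,0,0,-1],[0.0301,-0.0267,0,0,0,0,-1],[0.0301,-0.0267,0,0,0,0,-1],[0.0301,-0.0267,0,0,0,0,-1],[0.0301,-0.0267,0,0,0,0,-1],[0.0301,-0.0267,0,0,0,0,-1],[0.0301,-0.0267,0,0,0,0,-1],[0.0301,-0.0267,0,0,0,0,-1],[0.0301,-0.0267,0,0,0,0,-1],[0.0301,-0.0267,0,0,0,0,-1],[0.0301,-0.0267,0,0,0,0,-1],[0.0301,-0.0267,0,0,0,0,-1],[0.0301,-0.0267,0,0,0,0,-1],[0.0301,-0.0267,0,0,0,0,-1],[0,0,0,0,0,0,-1]]])

```text
t: 3.53
ee_pos: [563.6, 14.6, 405.1]
orientation: [-3.109, -0.441, -0.006]
ft_force: [-0.3, -0.9, -0.4]
width: 87.8
```

```bash
python3 go.py 560.5 10.3 240 -0.375
```

```text
t 3.5333 pos [563.6  14.6 405.1] yaw 0.282 toolz [ 0.0034  0.0015 -1.    ] q [0.   0.33 1.77 0.   1.04 1.29] w 87.8 F [-0.3 -0.9 -0.4]
world d [  -3.1   -4.3 -165.1] | tool shift in current [ -4.8   3.3 165.1] | in goal frame [ -1.3   5.1 165.1] | turn deg [-0.1  -0.19 37.64]
```

Rotate and descend together (shift along tool z only), stopping with tips at 58 mm to look.

Request:
jog_arm(steps=[[[0,0,0.0275,0,0,6.26,-1],[0,0,0.0275,0,0,6.26,-1],[0,0,0.0275,0,0,6.26,-1],[0,0,0.0275,0,0,6.26,-1],[0,0,0.0275,0,0,6.26,-1],[0,0,0.0275,0,0,6.26,-1],[0,0,0,0,0,0,-1],[0,0,0,0,0,0,-1]]])

```text
t: 4.2
ee_pos: [560.2, 9.5, 238.8]
orientation: [3.086, -0.585, -0.005]
ft_force: [0.2, -1.0, 0.1]
width: 87.7
```

```bash
python3 go.py 560.5 10.3 186 -0.375
python3 - <<'E'
from h import *
for n,b,s in (("top",(260,150,380,250),6),("side",(270,150,390,250),6)):
    im=ctrl.get_image(n)[:,:,::-1]; x0,y0,x1,y1=b; cv2.imwrite(f"pics/{n}1.png",cv2.resize(im[y0:y1,x0:x1],None,fx=s,fy=s,interpolation=cv2.INTER_CUBIC))
E
```

```text
t 4.2 pos [560.2   9.5 238.8] yaw -0.3747 toolz [-0.0033 -0.     -1.    ] q [-0.    0.57  1.86 -0.    0.71  1.94] w 87.7 F [ 0.2 -1.   0.1]
world d [  0.3   0.8 -52.8] | tool shift in current [ 0.2 -0.9 52.8] | in goal frame [ 0.  -0.8 52.8] | turn deg [0.07 0.18 0.02]
```

View pics/side1.png

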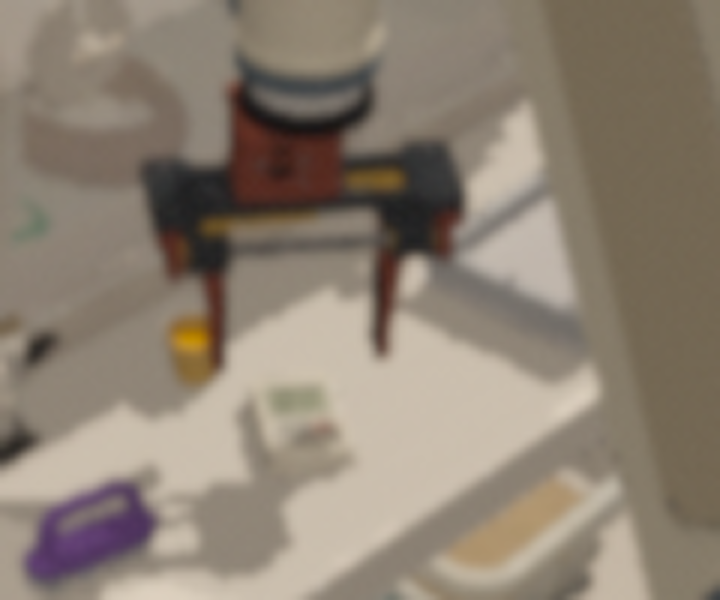

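View pics/top1.png

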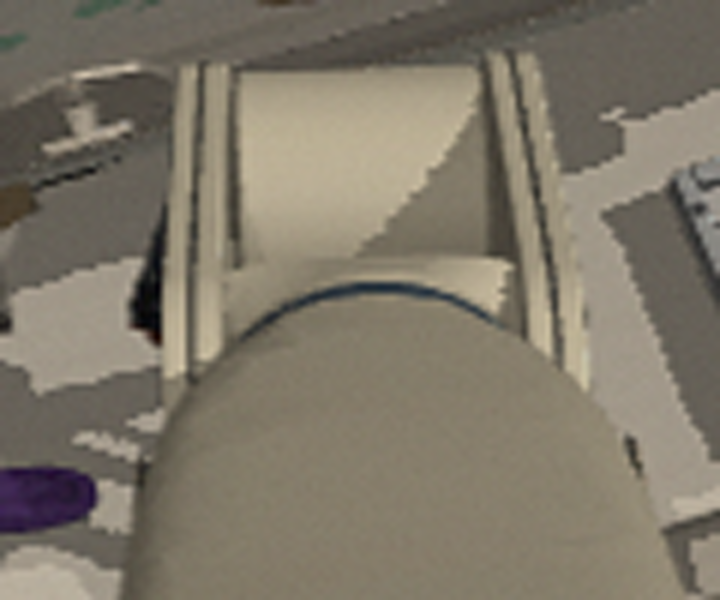

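Run:
```python
from h import *
for z in(300,400,500,600): print(z,onz("top",(260+350/6,150+60/6),z).round(), onz("top",(260+540/6,150+60/6),z).round())
```

```text
300 [628.   9. 300.] [625. -60. 300.]
400 [597.  11. 400.] [594. -51. 400.]
500 [566.  12. 500.] [563. -42. 500.]
600 [534.  14. 600.] [533. -34. 600.]
```

Request:
jog_arm(steps=[[[0,0,0.0265,0.07,0.18,0,-1],[0,0,0.0262,0,0,0,-1],[0,0,0,0,0,0,-1],[0,0,0,0,0,0,1],[0,0,0,0,0,0,1],[0,0,0,0,0,0,1],[0,0,0,0,0,0,1],[0,0,0,0,0,0,1]]])

```text
t: 4.97
ee_pos: [561.2, 9.8, 188.2]
orientation: [-3.085, 0.589, -0.008]
ft_force: [0.4, 0.4, -0.3]
width: 57.8
```

Request:
jog_arm(steps=[[[0,0,0.002,0,0,0,1],[0,0,0,0,0,0,1],[0,0,0,0,0,0,1],[0,0,0,0,0,0,1],[0,0,0,0,0,0,1],[0,0,0,0,0,0,1]]])

```text
t: 5.47
ee_pos: [561.2, 9.7, 186.1]
orientation: [-3.085, 0.589, -0.007]
ft_force: [-2.3, -1.3, 10.8]
width: 51.6
```

```bash
python3 go.py 560.5 10.3 250 0.345
```

```text
t 5.4667 pos [561.2   9.7 186.1] yaw -0.3773 toolz [ 4.7e-03 -2.0e-04 -1.0e+00] q [-0.    0.66  1.87 -0.    0.6   1.94] w 51.6 F [-2.3 -1.3 10.8]
world d [-0.7  0.6 63.9] | tool shift in current [ -0.6  -0.5 -63.9] | in goal frame [ -0.4  -0.8 -63.9] | turn deg [ 1.000e-02 -2.800e-01 -4.138e+01]
```

Request:
jog_arm(steps=[[[0,0,-0.03,0,0,0,1],[0,0,-0.03,0,0,0,1],[0,0,-0.005,0,-0.28,-5.91,1],[0,0,0,0,0,-5.91,1],[0,0,0,0,0,-5.91,1],[0,0,0,0,0,-5.91,1],[0,0,0,0,0,-5.91,1],[0,0,0,0,0,-5.91,1],[0,0,0,0,0,-5.91,1],[0,0,0,0,0,0,1],[0,0,0,0,0,0,1]]])

```text
t: 6.38
ee_pos: [560.4, 9.8, 249.9]
orientation: [-3.094, -0.533, 0.002]
ft_force: [0.2, -0.1, -0.8]
width: 51.9
```

```bash
python3 go.py 621 -218 250 0.345
```

```text
t 6.3833 pos [560.4   9.8 249.9] yaw 0.3413 toolz [-0.0015  0.0016 -1.    ] q [-0.    0.55  1.86  0.    0.73  1.22] w 51.9 F [ 0.2 -0.1 -0.8]
world d [ 6.060e+01 -2.278e+02  1.000e-01] | tool shift in current [-19.2 234.9  -0.5] | in goal frame [-2.000e+01  2.348e+02 -1.000e-01] | turn deg [-0.11  0.05 -0.21]
```

Request:
jog_arm(steps=[[[-0.0024,0.0294,0,0,0,0,1],[-0.0024,0.0294,0,0,0,0,1],[-0.0024,0.0294,0,0,0,0,1],[-0.0024,0.0294,0,0,0,0,1],[-0.0024,0.0294,0,0,0,0,1],[-0.0024,0.0294,0,0,0,0,1],[-0.0024,0.0294,0,0,0,0,1],[-0.0024,0.0294,0,0,0,-0.2,1],[0,0,0,0,0,0,1],[0,0,0,0,0,0,1]]])

```text
t: 7.22
ee_pos: [621.8, -219.6, 249.3]
orientation: [-3.094, -0.535, 0.001]
ft_force: [-0.4, 1.1, -2.5]
width: 51.5
```

```bash
python3 go.py 621 -218 200 0.345
python3 - <<'E'
from h import *
for n,b,s in (("top",(330,130,470,235),5),("side",(290,140,420,235),6)):
    im=ctrl.get_image(n)[:,:,::-1]; x0,y0,x1,y1=b; cv2.imwrite(f"pics/{n}2.png",cv2.resize(im[y0:y1,x0:x1],None,fx=s,fy=s,interpolation=cv2.INTER_CUBIC))
E
```

```text
t 7.2167 pos [ 621.8 -219.6  249.3] yaw 0.3427 toolz [-0.0012  0.0016 -1.    ] q [-0.36  0.66  1.63  0.    0.85  0.87] w 51.5 F [-0.4  1.1 -2.5]
world d [ -0.8   1.6 -49.3] | tool shift in current [-0.2 -1.6 49.3] | in goal frame [-0.2 -1.7 49.3] | turn deg [-0.11  0.03 -0.13]
```

View pics/side2.png

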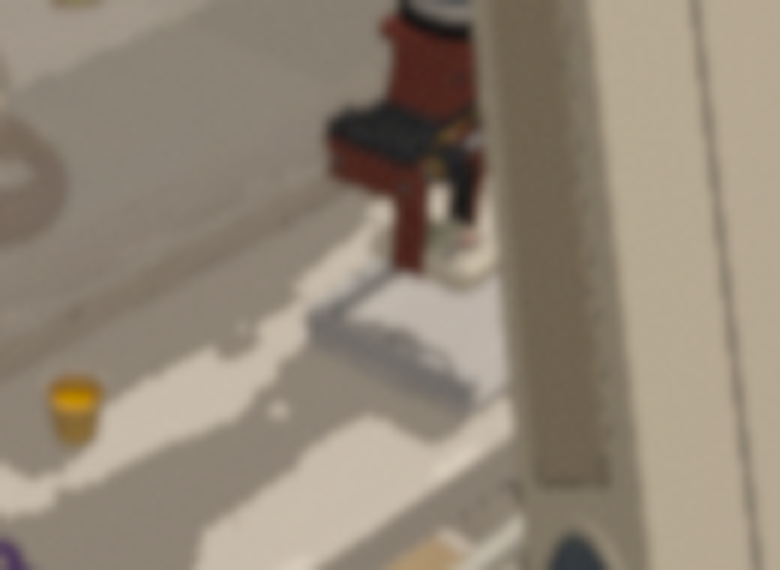

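View pics/top2.png

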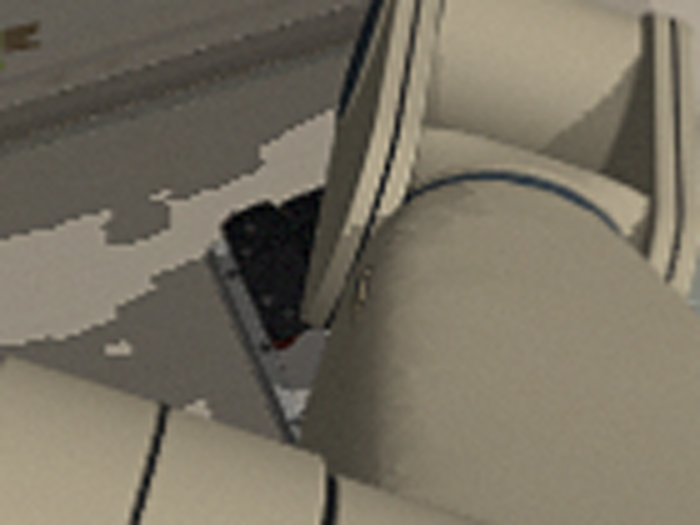

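Request:
jog_arm(steps=[[[0,-0.0016,0.016,0,0,0,1],[0,0,0.016,0,0,0,1],[0,0,0.012,0,0,0,1],[0,0,0.003,0,0,0,1],[0,0,0,0,0,0,1],[0,0,0,0,0,0,1]]])

```text
t: 7.82
ee_pos: [621.4, -216.1, 202.8]
orientation: [-3.092, -0.544, 0.001]
ft_force: [1.0, 0.1, -0.5]
width: 51.7
```

```bash
python3 go.py 621 -218 200 0.345
```

```text
t 7.8167 pos [ 621.4 -216.1  202.8] yaw 0.3482 toolz [-0.0011  0.0015 -1.    ] q [-0.35  0.73  1.64  0.    0.77  0.87] w 51.7 F [ 1.   0.1 -0.5]
world d [-0.4 -1.9 -2.8] | tool shift in current [-1.1  1.7  2.8] | in goal frame [-1.1  1.7  2.8] | turn deg [-0.1   0.03  0.18]
```

Request:
jog_arm(steps=[[[0,0,0.0024,0,0,0,1],[0,0,0,0,0,0,1],[0.002,0,0,0,0,0,1],[0.002,0,0,0,0,0,1],[0,0,0,0,0,0,1]]])

```text
t: 8.23
ee_pos: [625.5, -215.2, 200.6]
orientation: [-3.093, -0.543, 0.0]
ft_force: [0.8, 0.0, -0.7]
width: 51.9
```

Request:
jog_arm(steps=[[[0.001,0,0,0,0,0,1],[0.001,0,0,0,0,0,1],[0,0,0,0,0,0,1]]])

```text
t: 8.48
ee_pos: [627.1, -214.5, 200.3]
orientation: [-3.093, -0.543, 0.001]
ft_force: [-0.4, -0.6, 0.5]
width: 51.5
```

Request:
jog_arm(steps=[[[0.001,0,0,0,0,0,1],[0.001,0,0,0,0,0,1],[0,0,0,0,0,0,1]]])

```text
t: 8.73
ee_pos: [628.6, -214.0, 200.3]
orientation: [-3.092, -0.543, 0.003]
ft_force: [-2.9, -1.5, 3.3]
width: 51.6
```

Request:
jog_arm(steps=[[[0.001,0,0,0,0,0,1],[0.001,0,0,0,0,0,1],[0,0,0,0,0,0,1]]])

```text
t: 8.98
ee_pos: [629.2, -213.8, 200.2]
orientation: [-3.092, -0.543, 0.008]
ft_force: [-10.5, -4.1, 6.9]
width: 51.8
```

Request:
jog_arm(steps=[[[0,0,0,0,0,0,-0.4],[0,0,0,0,0,0,-0.4],[0,0,0,0,0,0,-0.4],[0,0,0,0,0,0,-0.4],[0,0,0,0,0,0,-0.4]]])

```text
t: 9.4
ee_pos: [630.9, -213.0, 200.1]
orientation: [-3.093, -0.544, 0.001]
ft_force: [0.4, -0.2, -0.2]
width: 61.5
```

```bash
python3 go.py 629 -214 240 0.345
```

```text
t 9.4 pos [ 630.9 -213.   200.1] yaw 0.348 toolz [-8.0e-04  1.5e-03 -1.0e+00] q [-0.34  0.74  1.62  0.    0.78  0.88] w 61.5 F [ 0.4 -0.2 -0.2]
world d [-1.9 -1.  39.9] | tool shift in current [ -2.1   0.3 -39.9] | in goal frame [ -2.1   0.3 -39.9] | turn deg [-0.1   0.02  0.17]
```

Request:
jog_arm(steps=[[[0,0,-0.02,0,0,0,-0.4],[0,0,-0.02,0,0,0,-0.4],[0,0,0,0,0,0,1],[-0.002,0.026,0,0,0,0,1],[0,0.026,0,0,0,0,1],[0,0,0,0,0,0,1],[0,0,0,0,0,0,1],[0,0,0,0,0,0,1],[0,0,0,0,0,0,1],[0,0,0,0,0,0,1],[0,0,0,0,0,0,1]]])

```text
t: 10.32
ee_pos: [646.4, -262.0, 239.9]
orientation: [-3.092, -0.544, 0.002]
ft_force: [1.4, 0.8, -0.1]
width: 5.1
```

```bash
python3 go.py 621 -218 200 0.345
python3 - <<'E'
from h import *
for n,b,s in (("top",(330,130,470,235),5),("side",(290,140,420,235),6)):
    im=ctrl.get_image(n)[:,:,::-1]; x0,y0,x1,y1=b; cv2.imwrite(f"pics/{n}3.png",cv2.resize(im[y0:y1,x0:x1],None,fx=s,fy=s,interpolation=cv2.INTER_CUBIC))
E
```

```text
t 10.3167 pos [ 646.4 -262.   239.9] yaw 0.3486 toolz [-0.0018  0.0018 -1.    ] q [-0.4   0.72  1.54  0.    0.89  0.82] w 5.1 F [ 1.4  0.8 -0.1]
world d [-25.4  44.  -39.9] | tool shift in current [ -8.8 -49.9  40. ] | in goal frame [ -9.  -50.   39.9] | turn deg [-0.13  0.06  0.2 ]
```

View pics/side3.png

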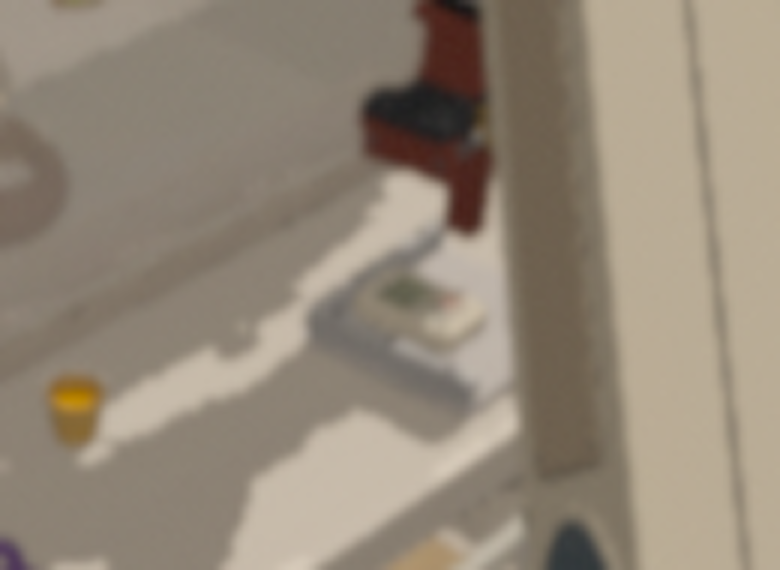

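View pics/top3.png

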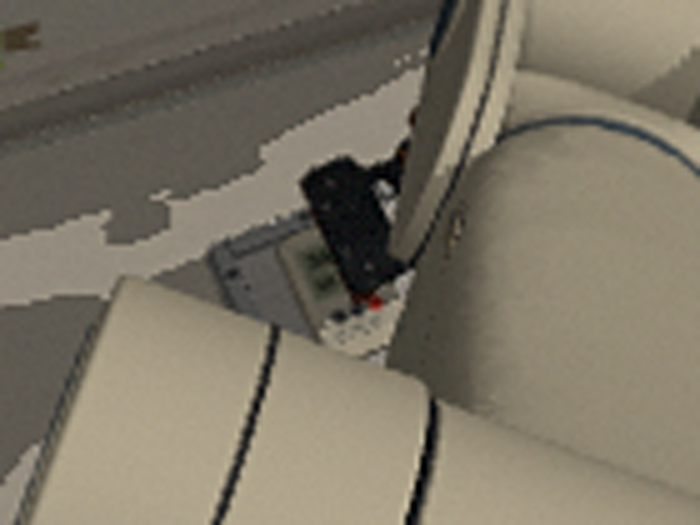

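Request:
jog_arm(steps=[[[0,0,0.02,0,0,0,1],[0,0,0.0185,0,0,0,1],[0,0,0,0,0,0,1],[0,0,0,0,0,0,1],[0,-0.005,0,0,0,0,1],[0,-0.004,0,0,0,0,1],[0,0,0,0,0,0,1]]])

```text
t: 11.0
ee_pos: [643.5, -253.5, 202.7]
orientation: [-3.093, -0.544, 0.0]
ft_force: [-0.2, 0.5, 0.6]
width: 0.5
```

Request:
jog_arm(steps=[[[0,-0.004,0,0,0,0,1],[0,-0.004,0,0,0,0,1],[0,-0.004,0,0,0,0,1],[0,0,0,0,0,0,1]]])

```text
t: 11.33
ee_pos: [639.3, -242.4, 202.0]
orientation: [-3.093, -0.544, 0.001]
ft_force: [0.4, -0.1, -1.5]
width: 0.4
```

Request:
jog_arm(steps=[[[0,-0.004,0,0,0,0,1],[0,-0.004,0,0,0,0,1],[0,-0.003,0,0,0,0,1],[0,0,0,0,0,0,1]]])

```text
t: 11.67
ee_pos: [635.3, -232.0, 201.5]
orientation: [-3.092, -0.544, 0.002]
ft_force: [-0.7, -0.1, -0.2]
width: 0.3
```

Request:
jog_arm(steps=[[[0,-0.001,0,0,0,0,1],[0,-0.001,0,0,0,0,1],[0,0,0,0,0,0,1]]])

```text
t: 11.92
ee_pos: [634.8, -230.6, 201.5]
orientation: [-3.092, -0.543, 0.002]
ft_force: [0.2, 0.2, 0.2]
width: 0.7
```

Request:
jog_arm(steps=[[[0,-0.001,0,0,0,0,1],[0,-0.001,0,0,0,0,1],[0,0,0,0,0,0,1]]])

```text
t: 12.17
ee_pos: [634.1, -228.7, 201.5]
orientation: [-3.092, -0.543, 0.002]
ft_force: [0.3, 0.4, 0.5]
width: 0.8
```

Run:
```python
from h import *
for n,b,s in (("top",(330,130,470,235),5),("side",(290,140,420,235),6)):
    im=ctrl.get_image(n)[:,:,::-1]; x0,y0,x1,y1=b; cv2.imwrite(f"pics/{n}4.png",cv2.resize(im[y0:y1,x0:x1],None,fx=s,fy=s,interpolation=cv2.INTER_CUBIC))
```

```text
(no output)
```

View pics/side4.png

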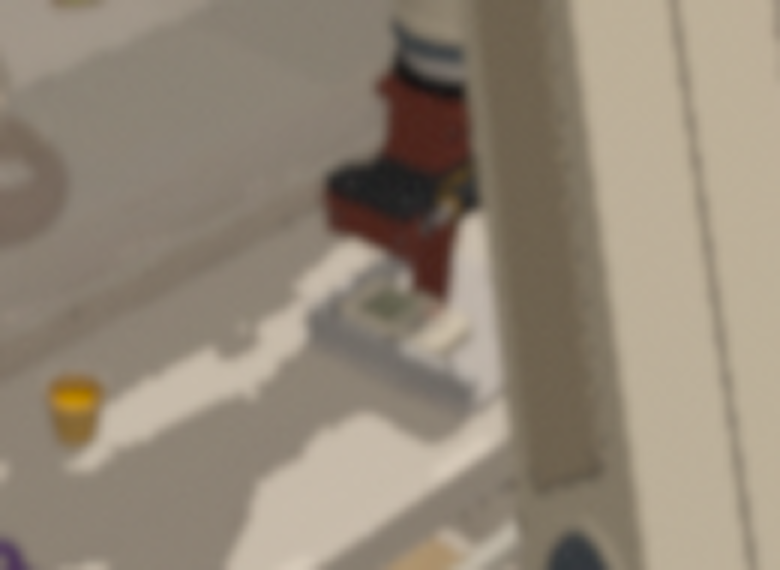

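View pics/top4.png

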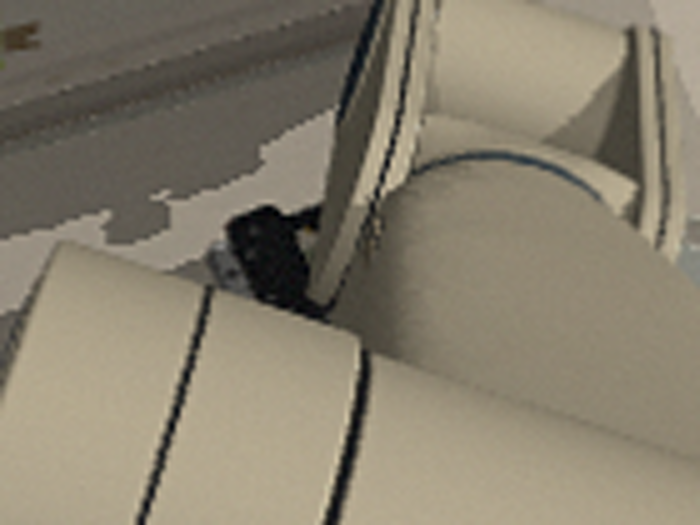

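Request:
jog_arm(steps=[[[0,-0.001,0,0,0,0,1],[0,-0.001,0,0,0,0,1],[0,0,0,0,0,0,1]]])

```text
t: 12.52
ee_pos: [633.4, -226.8, 201.5]
orientation: [-3.092, -0.543, 0.002]
ft_force: [-0.8, -0.1, 0.7]
width: 0.7
```

Request:
jog_arm(steps=[[[0,-0.001,0,0,0,0,1],[0,-0.001,0,0,0,0,1],[0,0,0,0,0,0,1]]])

```text
t: 12.77
ee_pos: [632.8, -224.9, 201.6]
orientation: [-3.092, -0.543, 0.002]
ft_force: [-0.7, 0.8, 0.1]
width: 0.1
```

Request:
jog_arm(steps=[[[0,-0.001,0,0,0,0,1],[0,-0.001,0,0,0,0,1],[0,0,0,0,0,0,1]]])

```text
t: 13.02
ee_pos: [632.1, -223.1, 201.6]
orientation: [-3.092, -0.543, 0.002]
ft_force: [-0.6, -0.3, 0.6]
width: 0.4
```

Request:
jog_arm(steps=[[[0,-0.001,0,0,0,0,1],[0,-0.001,0,0,0,0,1],[0,0,0,0,0,0,1]]])

```text
t: 13.27
ee_pos: [631.5, -222.2, 201.9]
orientation: [3.094, 0.544, -0.001]
ft_force: [-1.3, -5.7, -1.2]
width: 0.5
```

Request:
jog_arm(steps=[[[0,-0.001,0,0,0,0,1],[0,-0.001,0,0,0,0,1],[0,0,0,0,0,0,1]]])

```text
t: 13.52
ee_pos: [631.2, -221.6, 202.3]
orientation: [3.091, 0.544, 0.001]
ft_force: [-0.8, -13.2, -0.3]
width: 0.4
```

Run:
```python
from h import *
for n,b,s in (("side",(290,140,420,235),6),):
    im=ctrl.get_image(n)[:,:,::-1]; x0,y0,x1,y1=b; cv2.imwrite(f"pics/{n}5.png",cv2.resize(im[y0:y1,x0:x1],None,fx=s,fy=s,interpolation=cv2.INTER_CUBIC))
```

```text
(no output)
```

View pics/side5.png

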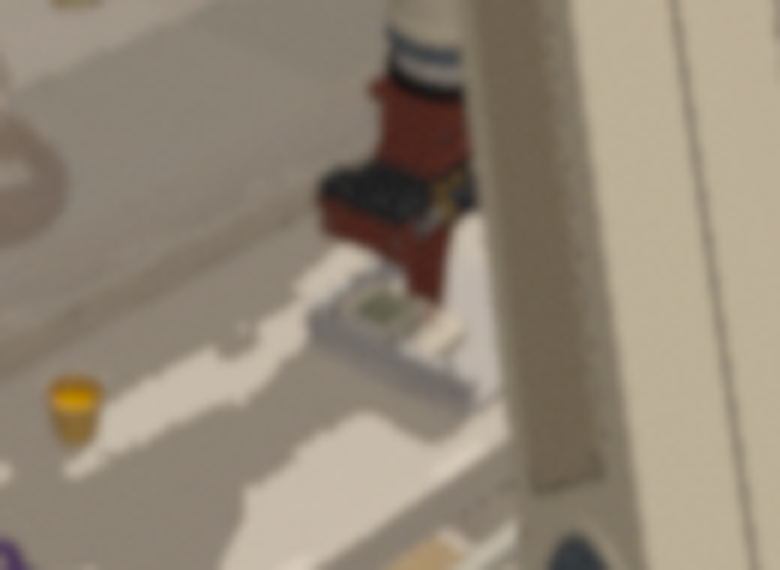

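Request:
jog_arm(steps=[[[0,0.005,0,0,0,0,1],[0,0.005,0,0,0,0,1],[0,0,-0.02,0,0,0,1],[0,0,-0.02,0,0,0,1],[-0.032,-0.02,0,0,0,0,1],[-0.032,-0.02,0,0,0,0,1],[0,0,0,0,0,0,1],[0,0,0,0,0,0,1]]])

```text
t: 14.23
ee_pos: [558.7, -212.6, 241.6]
orientation: [-3.091, -0.542, 0.005]
ft_force: [0.9, -0.3, 0.5]
width: 0.7
```

```bash
python3 go.py 559.9 -213.3 201 0.345;python3 - <<'E'
from h import *
for n,b,s in (("side",(290,140,420,235),6),):
    im=ctrl.get_image(n)[:,:,::-1]; x0,y0,x1,y1=b; cv2.imwrite(f"pics/{n}6.png",cv2.resize(im[y0:y1,x0:x1],None,fx=s,fy=s,interpolation=cv2.INTER_CUBIC))
E
```

```text
t 14.2333 pos [ 558.7 -212.6  241.6] yaw 0.3473 toolz [-0.0036  0.0028 -1.    ] q [-0.38  0.61  1.78  0.    0.76  0.84] w 0.7 F [ 0.9 -0.3  0.5]
world d [  1.2  -0.7 -40.6] | tool shift in current [ 0.9  1.3 40.6] | in goal frame [ 0.9  1.1 40.6] | turn deg [-0.22  0.14  0.13]
```

View pics/side6.png

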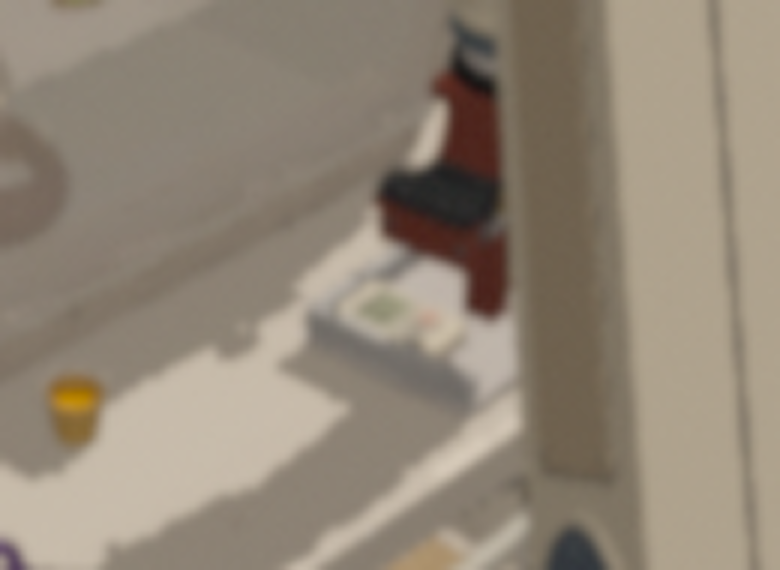

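Request:
jog_arm(steps=[[[0,0,0.02,-0.2,0.14,0,1],[0,0,0.02,0,0,0,1],[0,0,0,0,0,0,1],[0.004,0,0,0,0,0,1],[0.004,0,0,0,0,0,1],[0.002,0,0,0,0,0,1],[0,0,0,0,0,0,1]]])

```text
t: 14.87
ee_pos: [570.1, -210.0, 202.4]
orientation: [3.092, 0.544, 0.001]
ft_force: [-4.4, -3.5, -1.5]
width: 0.6
```

Request:
jog_arm(steps=[[[0.001,0,0,0,0,0,1],[0.001,0,0,0,0,0,1],[0,0,0,0,0,0,1]]])

```text
t: 15.12
ee_pos: [570.7, -209.9, 202.4]
orientation: [3.093, 0.545, -0.004]
ft_force: [-10.6, -7.8, 1.5]
width: 0.5
```

Request:
jog_arm(steps=[[[0.001,0,0,0,0,0,1],[0.001,0,0,0,0,0,1],[0,0,0,0,0,0,1]]])

```text
t: 15.37
ee_pos: [571.4, -209.8, 202.4]
orientation: [3.093, 0.545, -0.009]
ft_force: [-17.7, -12.5, 7.6]
width: 0.5
```

Request:
jog_arm(steps=[[[-0.005,0,0,0,0,0,1],[-0.008,0,0,0,0,0,1],[0,0,-0.04,0,0,0,1],[0,0,-0.04,0,0,0,1],[-0.03,0,-0.02,0,0,0,1],[-0.04,0,0,0,0,0,0.3],[-0.04,0,0,0,0,0,0.3],[0,0,0,0,0,0,0.3],[0,0,0,0,0,0,0.3]]])

```text
t: 16.12
ee_pos: [456.7, -250.7, 302.7]
orientation: [3.093, 0.54, 0.006]
ft_force: [0.5, 0.5, -0.6]
width: 23.4
```

```bash
python3 go.py 430 80 300 0.0;python3 - <<'E'
from h import *
print(tri((230+190/4.4,130+415/4.4),(200+135/2.5,80+310/2.5)),tri((230+115/4.4,130+365/4.4),(200+112/2.5,80+255/2.5)))
for n,b,s in (("top",(330,130,470,235),5),("side",(290,140,420,235),6)):
    im=ctrl.get_image(n)[:,:,::-1]; x0,y0,x1,y1=b; cv2.imwrite(f"pics/{n}7.png",cv2.resize(im[y0:y1,x0:x1],None,fx=s,fy=s,interpolation=cv2.INTER_CUBIC))
E
```

```text
t 16.1167 pos [ 456.7 -250.7  302.7] yaw 0.3455 toolz [ 0.0038 -0.0015 -1.    ] q [-0.53  0.42  1.93  0.    0.79  0.7 ] w 23.4 F [ 0.5  0.5 -0.6]
world d [-26.7 330.7  -2.7] | tool shift in current [  86.9 -320.3    2.1] | in goal frame [ -26.7 -330.7    2.7] | turn deg [ 0.13 -0.2  19.8 ]
(array([588.71611748, 182.95019873,  36.65390077]), np.float64(8.335389873867829)) (array([651.47360175, 210.67988982,  52.61656413]), np.float64(4.323268073131569))
```

View pics/side7.png

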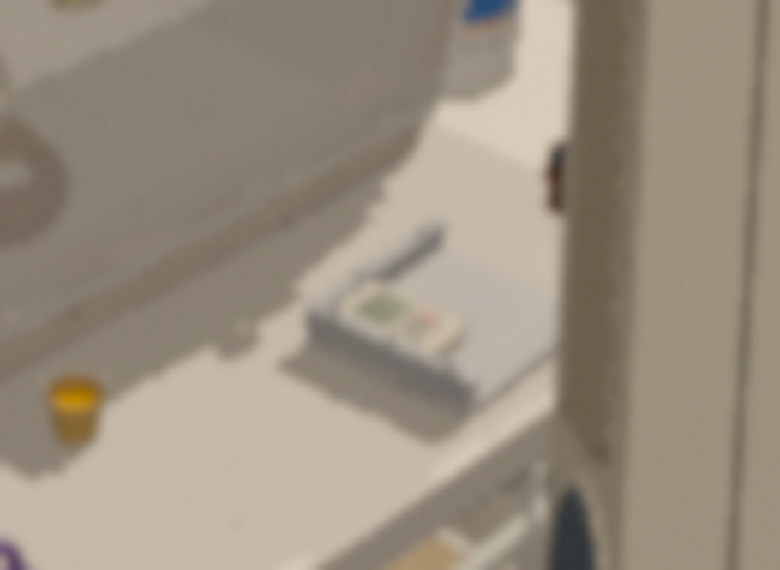

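View pics/top7.png

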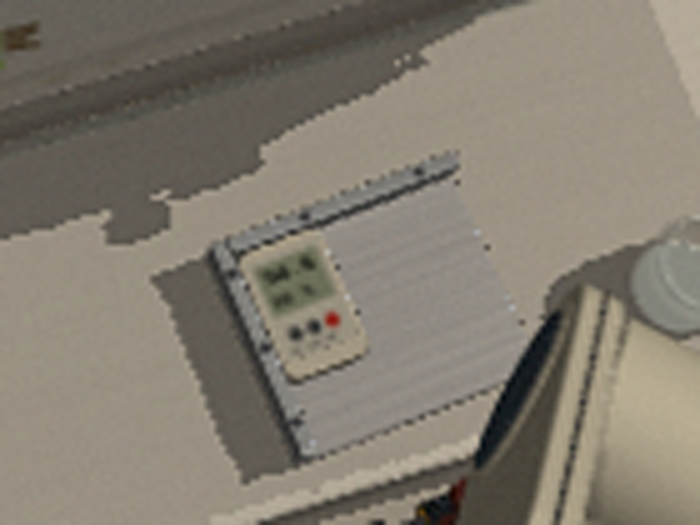

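Request:
jog_arm(steps=[[[0,0,0,0.13,-0.2,6.6,0],[0,0,0,0,0,6.6,0],[0,0,0,0,0,6.6,0],[0.0052,-0.0398,0,0,0,0,0],[0.0052,-0.0398,0,0,0,0,0],[0.0052,-0.0398,0,0,0,0,0],[0.0052,-0.0398,0,0,0,0,0],[0.0052,-0.0398,0,0,0,0,0],[0.0052,-0.0398,0,0,0,0,0],[0.0052,-0.0398,0,0,0,0,0],[0.0052,-0.0398,0,0,0,0,0],[0.0052,-0.0398,0,0,0,0,0],[0.0052,-0.0398,0,0,0,0,0],[0.0052,-0.0398,0,0,0,0,0],[0.0052,-0.0398,0,0,0,0,0],[0.0052,-0.0398,0,0,0,0,0],[0.0052,-0.0398,0,0,0,0,0],[0,0,0,0,0,0,0],[0,0,0,0,0,0,0]]])

```text
t: 17.8
ee_pos: [529.4, 310.6, 301.3]
orientation: [-3.141, -0.011, 0.001]
ft_force: [-0.4, -0.2, -0.3]
width: 43.7
```

```bash
python3 go.py 529.5 306 232 0.0;python3 - <<'E'
from h import *
for n,b,s in (("top",(130,150,270,255),5),("side",(180,160,310,255),6)):
    im=ctrl.get_image(n)[:,:,::-1]; x0,y0,x1,y1=b; cv2.imwrite(f"pics/{n}8.png",cv2.resize(im[y0:y1,x0:x1],None,fx=s,fy=s,interpolation=cv2.INTER_CUBIC))
E
```

```text
t 17.8 pos [529.4 310.6 301.3] yaw 0.007 toolz [-6.0e-04  1.1e-03 -1.0e+00] q [0.51 0.54 1.72 0.   0.88 2.07] w 43.7 F [-0.4 -0.2 -0.3]
world d [  0.1  -4.6 -69.3] | tool shift in current [ 0.1  4.7 69.3] | in goal frame [ 0.1  4.6 69.3] | turn deg [-0.06  0.04  0.4 ]
```

View pics/side8.png

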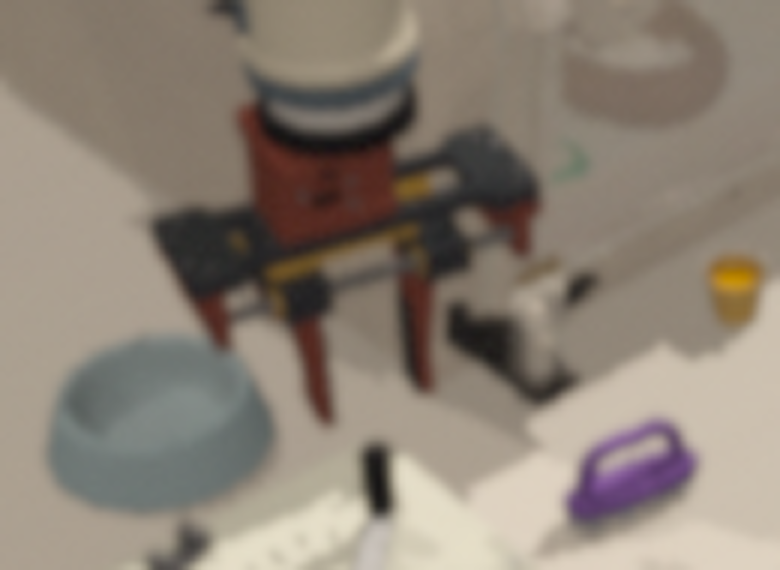

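Request:
jog_arm(steps=[[[0,0.0046,0.023,0,0,0,0],[0,0,0.023,0,0,0,0],[0,0,0.022,0,0,0,0],[0,0,0,0,0,0,0],[0,0,0,0,0,0,0]]])

```text
t: 18.32
ee_pos: [529.0, 301.3, 232.8]
orientation: [3.14, 0.001, -0.007]
ft_force: [-0.5, 0.9, -0.2]
width: 44.1
```

```bash
python3 go.py 529.5 306 232 0.0;python3 - <<'E'
from h import *
for n,b,s in (("top",(130,150,270,255),5),("side",(180,160,310,255),6)):
    im=ctrl.get_image(n)[:,:,::-1]; x0,y0,x1,y1=b; cv2.imwrite(f"pics/{n}9.png",cv2.resize(im[y0:y1,x0:x1],None,fx=s,fy=s,interpolation=cv2.INTER_CUBIC))
E
```

```text
t 18.3167 pos [529.  301.3 232.8] yaw 0.0007 toolz [-0.0043 -0.0011 -1.    ] q [0.5  0.63 1.75 0.   0.76 2.07] w 44.1 F [-0.5  0.9 -0.2]
world d [ 0.5  4.7 -0.8] | tool shift in current [ 0.5 -4.7  0.8] | in goal frame [ 0.5 -4.7  0.8] | turn deg [0.06 0.25 0.04]
```

View pics/side9.png

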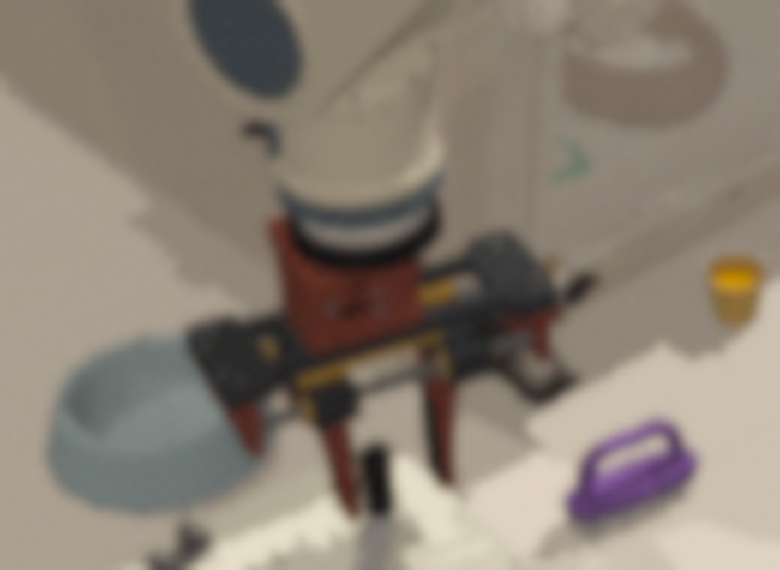

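Run:
```python
from h import *
off=np.array([180,160])
for nm,P in (('tipmid',[529,301.3,50.8]),('tip+',[529,323.3,50.8]),('tip-',[529,279.3,50.8]),('knobtop',[529.5,306,86]),('knobbot',[529.5,306,44])):
    print(nm,((proj("side",P)-off+.5)*6).round())
# knob at pixel crop: axis top (375,447) z86 ; bottom (376,512) z44
for c,z in (((376,450),86),((376,512),44)): print(onz("side",(180+c[0]/6-.5,160+c[1]/6-.5),z).round(1))
import json
for n in("side",):
    for x in ctrl.landmark_of("lever_knob",n)[:2]: print(x['uv'],x['p'],onz(n,x['uv'],68).round(1))
```

```text
tipmid [[399. 496.]]
tip+ [[360. 510.]]
tip- [[438. 483.]]
knobtop [[385. 447.]]
knobbot [[391. 508.]]
[529.4 310.7  86. ]
[530.6 314.3  44. ]
[239.8, 237.4] 0.64 [540.7 315.8  68. ]
```

Request:
jog_arm(steps=[[[0.001,-0.006,0,0,0.2,0,0],[0,0,0,0,0,0,0.3],[0,0,0,0,0,0,1],[0,0,0,0,0,0,1],[0,0,0,0,0,0,1],[0,0,0,0,0,0,1]]])

```text
t: 18.97
ee_pos: [530.1, 308.8, 233.7]
orientation: [-3.141, -0.003, -0.002]
ft_force: [-1.8, 1.8, 2.0]
width: 17.4
```

```bash
python3 go.py 529.5 306 232 0.0;python3 - <<'E'
from h import *
for n,b,s in (("top",(130,150,270,255),5),("side",(180,160,310,255),6)):
    im=ctrl.get_image(n)[:,:,::-1]; x0,y0,x1,y1=b; cv2.imwrite(f"pics/{n}10.png",cv2.resize(im[y0:y1,x0:x1],None,fx=s,fy=s,interpolation=cv2.INTER_CUBIC))
E
```

```text
t 18.9667 pos [530.1 308.8 233.7] yaw 0.0022 toolz [ 1.6e-03  6.0e-04 -1.0e+00] q [ 0.51  0.64  1.74 -0.    0.76  2.08] w 17.4 F [-1.8  1.8  2. ]
world d [-0.6 -2.8 -1.7] | tool shift in current [-0.6  2.8  1.7] | in goal frame [-0.6  2.8  1.7] | turn deg [-0.03 -0.09  0.13]
```

View pics/side10.png

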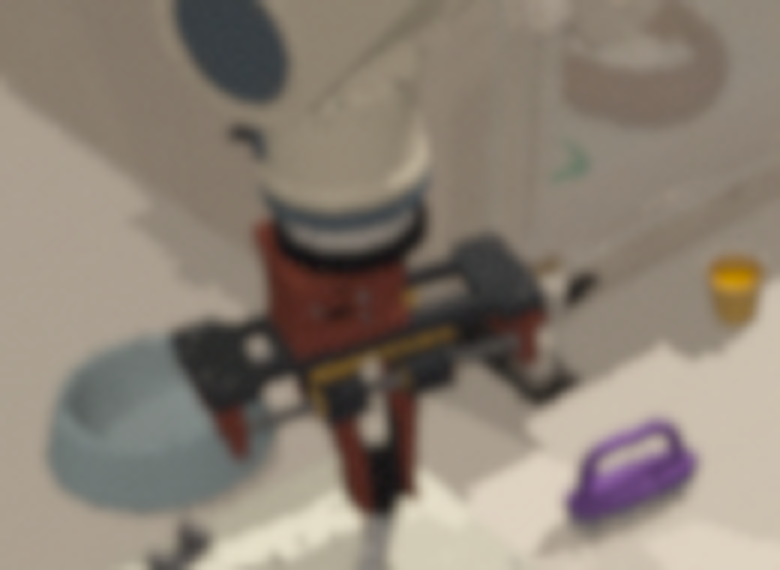

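View pics/top10.png

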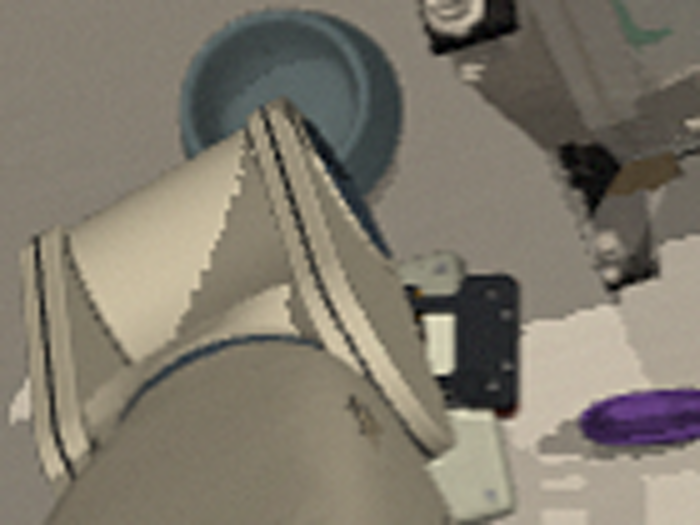

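Request:
jog_arm(steps=[[[0.0039,-0.0072,0,0,0,0,1],[0.0031,-0.0076,0,0,0,0,1],[0.0023,-0.0079,0,0,0,0,1],[0.0015,-0.008,0,0,0,0,1],[0.0006,-0.0082,0,0,0,0,1],[0,0,0,0,0,0,1]]])

```text
t: 19.57
ee_pos: [543.5, 348.1, 233.9]
orientation: [-3.141, -0.005, -0.01]
ft_force: [7.8, 1.0, -2.8]
width: 17.6
```

Request:
jog_arm(steps=[[[-0.0002,-0.0082,0,0,0,0,1],[-0.0011,-0.0081,0,0,0,0,1],[-0.0019,-0.008,0,0,0,0,1],[-0.0027,-0.0077,0,0,0,0,1],[0,0,0,0,0,0,1],[0,0,0,0,0,0,1]]])

```text
t: 20.07
ee_pos: [536.1, 379.8, 233.9]
orientation: [-3.141, -0.005, -0.005]
ft_force: [1.8, 1.2, 2.1]
width: 17.5
```

```bash
python3 go.py 529.5 386 233 0.0;python3 - <<'E'
from h import *
for n,b,s in (("top",(130,150,270,255),5),("side",(180,190,290,295),6)):
    im=ctrl.get_image(n)[:,:,::-1]; x0,y0,x1,y1=b; cv2.imwrite(f"pics/{n}11.png",cv2.resize(im[y0:y1,x0:x1],None,fx=s,fy=s,interpolation=cv2.INTER_CUBIC))
E
```

```text
t 20.0667 pos [536.1 379.8 233.9] yaw 0.0029 toolz [ 0.0034  0.001  -1.    ] q [ 0.6   0.68  1.64 -0.    0.82  2.17] w 17.5 F [1.8 1.2 2.1]
world d [-6.6  6.2 -0.9] | tool shift in current [-6.6 -6.2  0.9] | in goal frame [-6.6 -6.2  0.9] | turn deg [-0.06 -0.2   0.17]
```

View pics/side11.png

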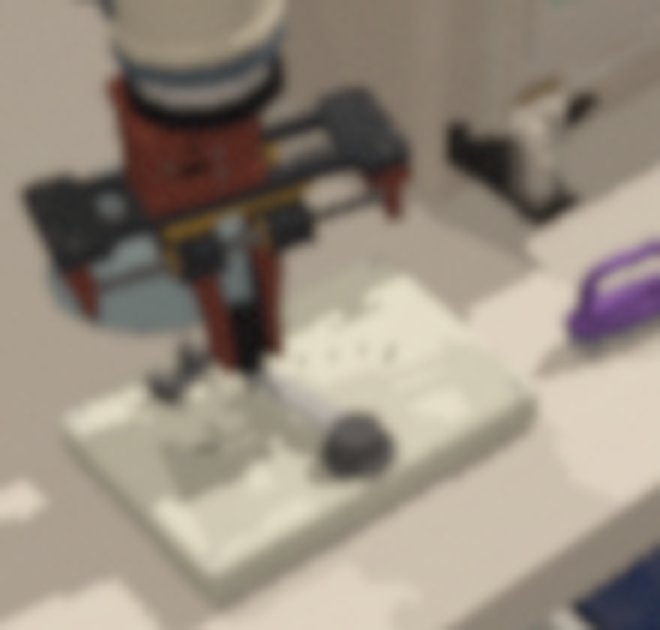

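View pics/top11.png

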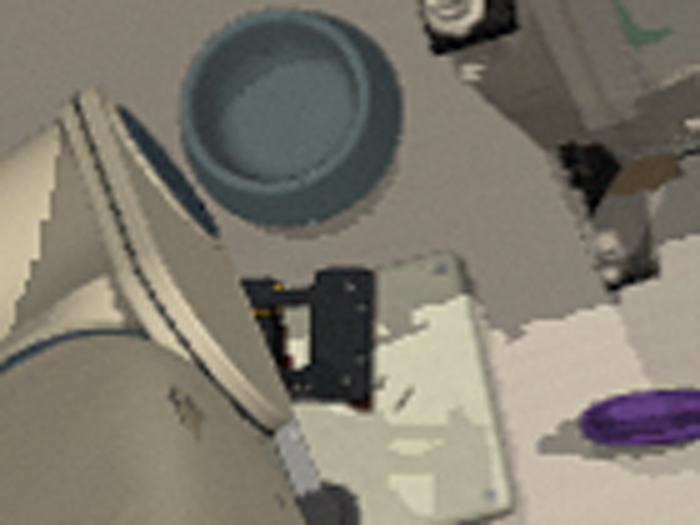

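Run:
```python
from h import *
m=((180+174/6-.5,190+366/6-.5),(145+168/6-.42,190+176/6-.42)); p=((180+358/6-.5,190+440/6-.5),(145+298/6-.42,190+383/6-.42))
M,e1=tri(*m);P,e2=tri(*p);print(M.round(1),e1,P.round(1),e2)
d=M-P;print(np.arctan2(d[1],d[0]),np.hypot(d[0],d[1]))
for n,i in(("side",0),("top",1)):
    a=onz(n,m[i],42);b=onz(n,p[i],38);d=a-b;print(n,a.round(1),b.round(1),np.arctan2(d[1],d[0]).round(3),np.hypot(d[0],d[1]).round(1))
for k in("marker_notch","control_pivot","lever_knob"):
  for n in("side","top"):
    for x in ctrl.landmark_of(k,n)[:2]: print(k,n,x['uv'],round(x['p'],2),onz(n,x['uv'],dict(m=40,c=30,l=68)[k[0]]).round(1))
```

```text
[559.3 411.7  40. ] 5.441547919167777 [462.6 350.   39.1] 3.4266435354384894
0.5679775353694118 114.69968857303992
side [559.4 414.2  42. ] [465.1 350.9  38. ] 0.591 113.5
top [557.5 408.6  42. ] [461.8 348.8  38. ] 0.559 112.8
marker_notch side [208.7, 250.7] 0.58 [560.5 413.5  40. ]
marker_notch side [304.0, 207.5] 0.58 [615.2  42.7  40. ]
marker_notch top [311.9, 184.8] 0.6 [638.1  25.9  40. ]
control_pivot side [240.6, 263.0] 0.98 [470.4 345.   30. ]
control_pivot top [198.2, 253.3] 0.81 [462.6 340.2  30. ]
lever_knob side [219.2, 242.8] 0.73 [547.8 380.5  68. ]
lever_knob top [181.0, 227.4] 0.67 [528.9 377.2  68. ]
```

Request:
jog_arm(steps=[[[-0.0031,-0.0062,0,0,0,0,1],[-0.0035,-0.0058,0,0,0,0,1],[0,0,0,0,0,0,1],[0,0,0,0,0,0,1]]])

```text
t: 20.8
ee_pos: [529.0, 391.5, 233.9]
orientation: [-3.141, -0.004, -0.003]
ft_force: [2.7, -0.1, 4.1]
width: 17.5
```

```bash
python3 go.py 528.3 392 233 0.0;python3 - <<'E'
from h import *
for n,b,s in (("side",(195,225,265,280),11),):
    im=ctrl.get_image(n)[:,:,::-1]; x0,y0,x1,y1=b; cv2.imwrite(f"pics/{n}12.png",cv2.resize(im[y0:y1,x0:x1],None,fx=s,fy=s,interpolation=cv2.INTER_CUBIC))
E
```

```text
t 20.8 pos [529.  391.5 233.9] yaw 0.0025 toolz [ 2.e-03  6.e-04 -1.e+00] q [ 0.62  0.68  1.64 -0.    0.82  2.19] w 17.5 F [ 2.7 -0.1  4.1]
world d [-0.7  0.5 -0.9] | tool shift in current [-0.7 -0.5  0.9] | in goal frame [-0.7 -0.5  0.9] | turn deg [-0.03 -0.12  0.14]
```

View pics/side12.png

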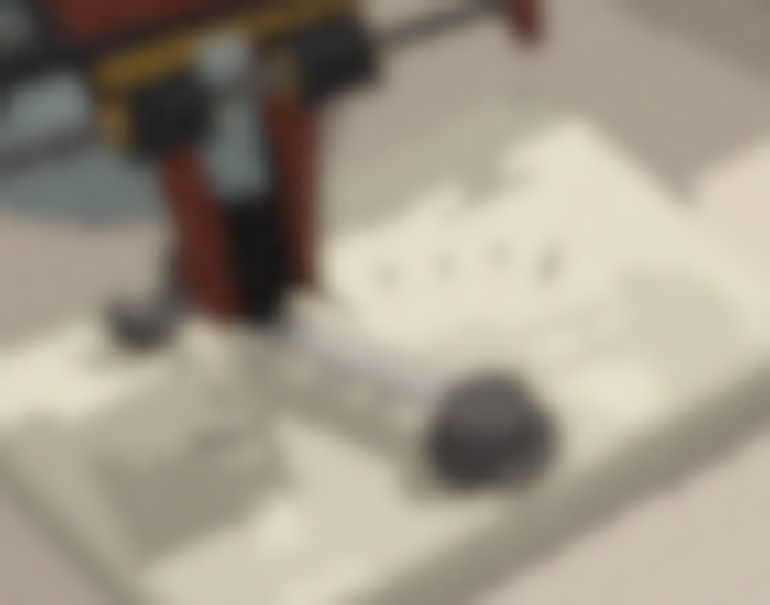

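Request:
jog_arm(steps=[[[0,0,0,0,0,0,0],[0,0,0,0,0,0,0],[0,0,0,0,0,0,0],[0,0,0,0,0,0,0],[0,0,-0.035,0,0,0,0],[0,0,-0.035,0,0,0,0],[-0.02,0.035,0,0,0,0,0],[-0.02,0.035,0,0,0,0,0],[-0.02,0.035,0,0,0,0,0],[-0.02,0.035,0,0,0,0,0],[-0.02,0.035,0,0,0,0,0],[-0.02,0.035,0,0,0,0,0],[0,0.04,0,0,0,0,0],[0,0.04,0,0,0,0,0],[0,0.04,0,0,0,0,0],[0,0,0,0,0,0,0]]])

```text
t: 22.18
ee_pos: [408.6, 56.3, 303.2]
orientation: [3.141, -0.006, 0.0]
ft_force: [0.1, 0.2, 1.6]
width: 43.9
```

```bash
python3 go.py 528.3 392 233 0.0;python3 - <<'E'
from h import *
for n,b,s in (("side",(195,215,275,285),10),("top",(150,195,240,270),8)):
    im=ctrl.get_image(n)[:,:,::-1]; cv2.imwrite(f"pics/{n}full.png",im); x0,y0,x1,y1=b; cv2.imwrite(f"pics/{n}13.png",cv2.resize(im[y0:y1,x0:x1],None,fx=s,fy=s,interpolation=cv2.INTER_CUBIC))
E
```

```text
t 22.1833 pos [408.6  56.3 303.2] yaw -0.0036 toolz [ 2.e-04 -6.e-04 -1.e+00] q [ 0.11  0.29  2.16 -0.    0.7   1.68] w 43.9 F [0.1 0.2 1.6]
world d [119.7 335.7 -70.2] | tool shift in current [ 118.4 -336.2   70. ] | in goal frame [ 119.7 -335.7   70.2] | turn deg [ 0.04 -0.01 -0.2 ]
```

View pics/side13.png

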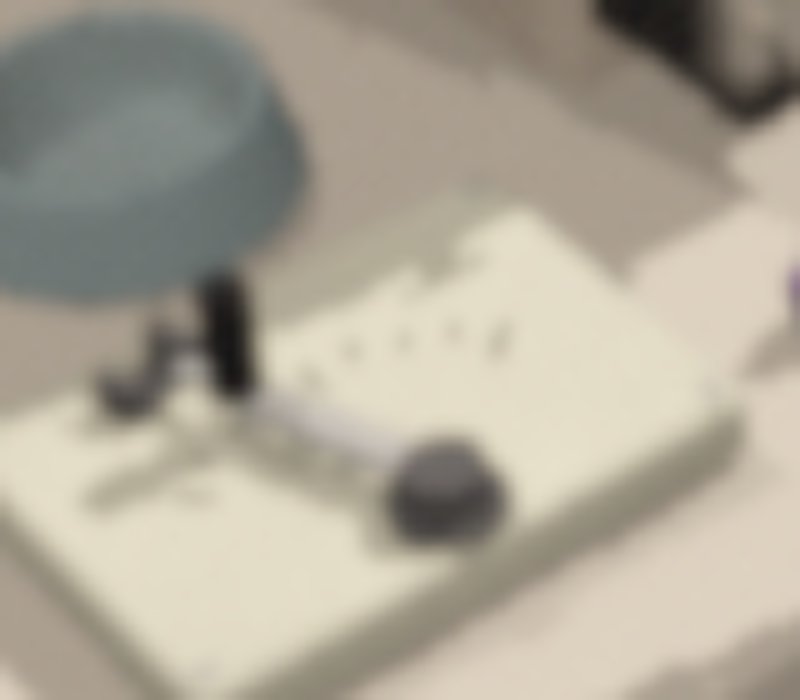

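View pics/top13.png

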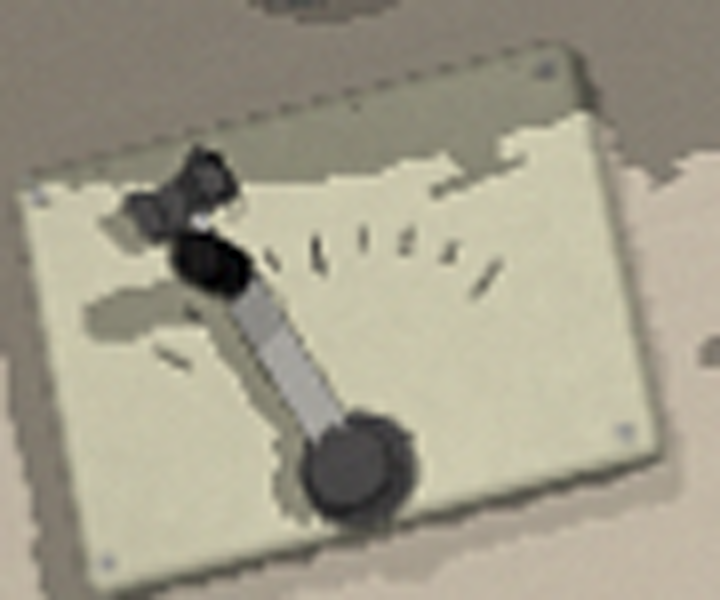

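```bash
cat > ov.py <<'E'
from h import *
import sys
def ov(P,th,ph,tag,src="full"):
    for n,b,s in (("side",(195,215,275,285),10),("top",(150,195,240,270),8)):
        x0,y0,x1,y1=b; im=cv2.resize(cv2.imread(f"pics/{n}{src}.png")[y0:y1,x0:x1],None,fx=s,fy=s,interpolation=cv2.INTER_CUBIC)
        D=np.array(P[n])
        def L(pts,ang,col):
            c,sn=np.cos(ang),np.sin(ang); w=[[D[0]+c*r-sn*t,D[1]+sn*r+c*t,z] for r,t,z in pts]
            q=((proj(n,w)-[x0,y0]+.5)*s).round().astype(int); cv2.polylines(im,[q.reshape(-1,1,2)],True,col,1)
        for a,b2 in((8,17),(-17,-8)): 
            L([(104,a,45),(122,a,45),(122,b2,45),(104,b2,45)],ph,(0,0,255)); L([(104,a,30),(122,a,30),(122,b2,30),(104,b2,30)],ph,(0,160,255))
        L([(0,0,40),(102,0,40)],th,(255,0,0))
        L([(78+9*np.cos(u),9*np.sin(u),86) for u in np.linspace(0,6.28,24)],th,(0,255,0))
        cv2.imwrite(f"pics/{n}_{tag}.png",im)
P={"top":(461.8,348.8),"side":(465,350.9)}
ov(P,float(sys.argv[1]),float(sys.argv[2]),sys.argv[3])
E
python3 ov.py .54 .565 a
```

```text
(no output)
```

View pics/top_a.png

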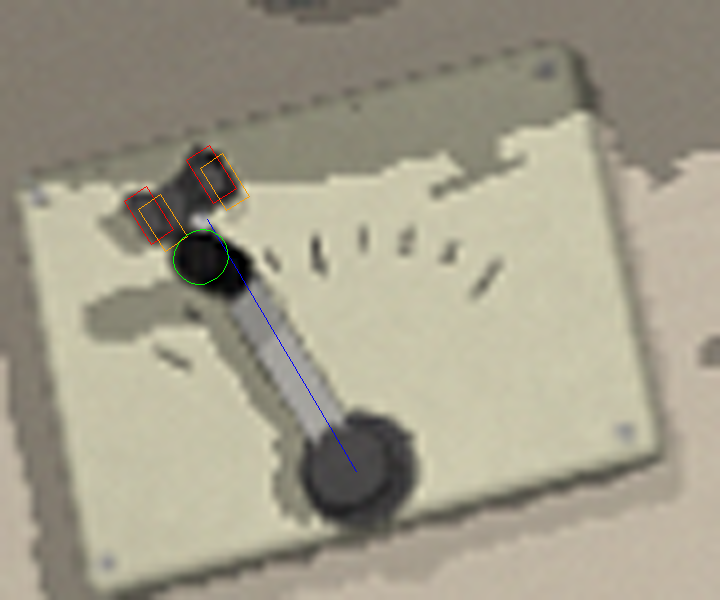

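View pics/side_a.png

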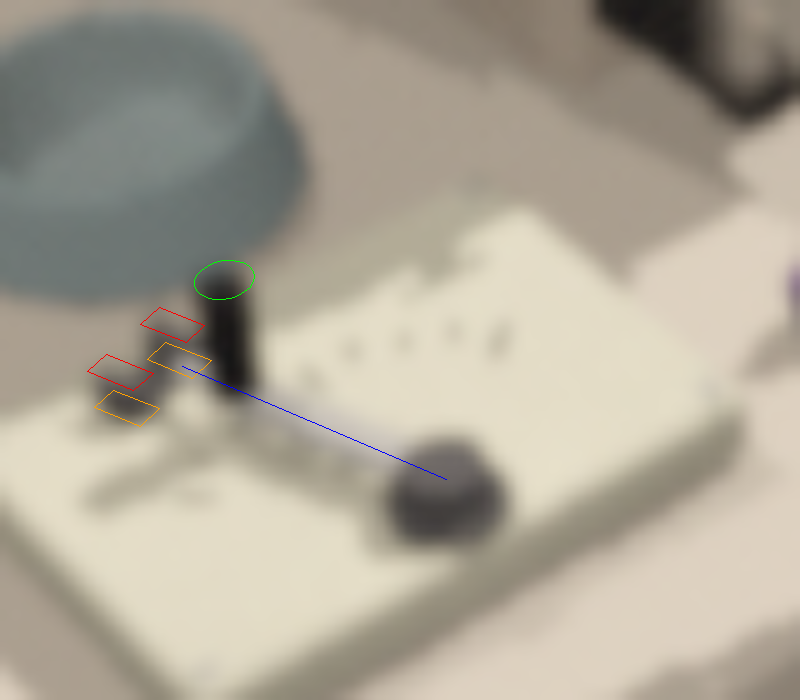

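Run:
```python
from h import *
im=cv2.imread("pics/topfull.png").astype(float); g=im.mean(2); 
P=np.array([461.8,348.8])
# rectify: sample plane z in polar (r, tangential angle) about the pivot
def samp(z,r,a):
    w=np.stack([P[0]+r*np.cos(a),P[1]+r*np.sin(a),0*a+z],-1).reshape(-1,3)
    q=proj("top",w).astype(np.float32); return cv2.remap(g.astype(np.float32),q[:,0].reshape(-1,1),q[:,1].reshape(-1,1),cv2.INTER_LINEAR).reshape(r.shape)
a=np.arange(.30,.82,.02)
print('ang ',a.round(2))
for z,rs in((45,(106,110,114,118)),(40,(35,45,55,62)),(40,(94,98,101))):
    for r in rs: print(z,r,samp(z,np.full_like(a,r),a).round().astype(int))
```

```text
ang  [0.3  0.32 0.34 0.36 0.38 0.4  0.42 0.44 0.46 0.48 0.5  0.52 0.54 0.56
 0.58 0.6  0.62 0.64 0.66 0.68 0.7  0.72 0.74 0.76 0.78 0.8 ]
45 106 [131 133 135 146 141  71  46  45  42  55  48  46  60  62  61  71  67  61
  57  54  56 100 138 146 158 189]
45 110 [129 129 129 130 127  80  51  75  73  70  56  49  51  58  76  72  63  50
  67  73  70  88 113 127 135 156]
45 114 [129 129 130 131 131 112  53  69  77  69  50  48  50  61  73  71  66  59
  67  72  72 101 133 128 132 156]
45 118 [130 129 128 129 131  98  44  36  48  57  55  55  64  81  86  89  85  64
  71  70  75 102 131 128 133 159]
40 35 [168 156 147 147 149 153 160 162 163 164 163 162 162 161 160 160 160 161
 161 161 159 155 148 139 128 120]
40 45 [188 189 188 185 178 166 157 154 156 159 162 163 162 162 162 163 162 161
 160 152 136 120 103 102 109 120]
40 55 [188 187 188 189 185 173 157 149 148 152 151 149 149 148 145 142 142 139
 132 118 106 103 114 123 128 128]
40 62 [190 189 190 190 188 175 158 150 143 142 140 138 136 135 136 137 137 133
 124 112 113 119 128 129 128 127]
40 94 [190 190 188 188 189 190 191 190 189 191 189 147  68  24  20  23  25  26
  22  18  24  55 118 159 148 130]
40 98 [189 187 188 189 190 180 164 167 165 167 185 174 110  77  26  19  23  22
  24  27  56  95 161 195 187 181]
40 101 [191 189 189 190 189 169 165 161 150 181 190 179 170 160 122  58  21  22
  32  63 106 165 186 193 191 191]
```

Request:
jog_arm(steps=[[[0.0133,-0.0372,0,0,0,0,0],[0.0133,-0.0372,0,0,0,0,0],[0.0133,-0.0372,0,0,0,0,0],[0.0133,-0.0372,0,0,0,0,0],[0.0133,-0.0372,0,0,0,0,0],[0.0133,-0.0372,0,0,0,0,0],[0.0133,-0.0372,0,0,0,0,0],[0.0133,-0.0372,0,0,0,0,0],[0.0133,-0.0372,0,0,0,0,0],[0,0,0,0,0,0,0],[0,0,0,0,0,0,0],[0,0,0,0,0,0,0]]])

```text
t: 23.28
ee_pos: [527.0, 397.2, 302.7]
orientation: [3.141, 0.007, -0.0]
ft_force: [-0.2, -0.0, -0.6]
width: 44.1
```

```bash
python3 go.py 528.5 391.5 234 0.0
```

```text
t 23.2833 pos [527.  397.2 302.7] yaw 0.0045 toolz [-0.    -0.001 -1.   ] q [ 0.63  0.59  1.61 -0.    0.94  2.19] w 44.1 F [-0.2 -0.  -0.6]
world d [  1.5  -5.7 -68.7] | tool shift in current [ 1.5  5.7 68.7] | in goal frame [ 1.5  5.7 68.7] | turn deg [0.06 0.   0.26]
```

Request:
jog_arm(steps=[[[0,0,0,0,0,0,0],[0,0,0.02,0,0,0,0],[0,0,0,0,0,0,0],[0,0,0,0,0,0,0]]])

```text
t: 23.62
ee_pos: [527.9, 395.1, 282.9]
orientation: [3.14, 0.002, -0.001]
ft_force: [0.3, -0.5, 0.9]
width: 43.9
```

Request:
jog_arm(steps=[[[0.0005,0.0025,0.024,0,0,0,0],[0,0,0.024,0,0,0,0],[0,0,0,0,0,0,0],[0,0,0,0,0,0,0],[0,0,0,0,0,0,0]]])

```text
t: 24.03
ee_pos: [529.6, 393.8, 237.0]
orientation: [-3.141, -0.003, -0.004]
ft_force: [0.9, 0.6, -0.1]
width: 44.0
```

Request:
jog_arm(steps=[[[-0.001,0,0.002,0,0,0,1],[0,0,0,0,0,0,1],[0,0,0,0,0,0,1],[0,0,0,0,0,0,1],[0,0,0,0,0,0,1],[0,0,0,0,0,0,1]]])

```text
t: 24.53
ee_pos: [528.0, 393.6, 234.0]
orientation: [3.141, 0.004, 0.002]
ft_force: [-2.6, -2.5, 5.7]
width: 17.1
```

Knob at y=393.6, about 2 mm further. Release and retreat.

Request:
jog_arm(steps=[[[0,0,0,0,0,0,1],[0,0,0,0,0,0,0],[0,0,0,0,0,0,0],[0,0,0,0,0,0,0],[0,0,0,0,0,0,0],[0,0,-0.035,0,0,0,0],[0,0,-0.035,0,0,0,0],[-0.02,0.035,0,0,0,0,0],[-0.02,0.035,0,0,0,0,0],[-0.02,0.035,0,0,0,0,0],[-0.02,0.035,0,0,0,0,0],[-0.02,0.035,0,0,0,0,0],[-0.02,0.035,0,0,0,0,0],[0,0.04,0,0,0,0,0],[0,0.04,0,0,0,0,0],[0,0.04,0,0,0,0,0],[0,0,0,0,0,0,0],[0,0,0,0,0,0,0]]])

```text
t: 26.03
ee_pos: [408.9, 61.7, 303.5]
orientation: [-3.141, 0.004, -0.004]
ft_force: [0.7, -0.7, -0.3]
width: 43.8
```

```bash
python3 - <<'E'
from h import *
for n in("side","top"): cv2.imwrite(f"pics/{n}fin.png",ctrl.get_image(n)[:,:,::-1])
E
sed -i 's/sys.argv\[3\])/sys.argv[3],sys.argv[4])/' ov.py; python3 ov.py .565 .565 b fin
python3 - <<'E'
import cv2
im=cv2.imread('pics/topfin.png'); cv2.imwrite('pics/tf.png',cv2.resize(im[150:280,140:500],None,fx=2.2,fy=2.2,interpolation=cv2.INTER_CUBIC))
a=cv2.imread('pics/topfin.png')[195:270,150:240]; cv2.imwrite('pics/tfz.png',cv2.resize(a,None,fx=8,fy=8,interpolation=cv2.INTER_CUBIC))
E
```

```text
(no output)
```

View pics/top_b.png

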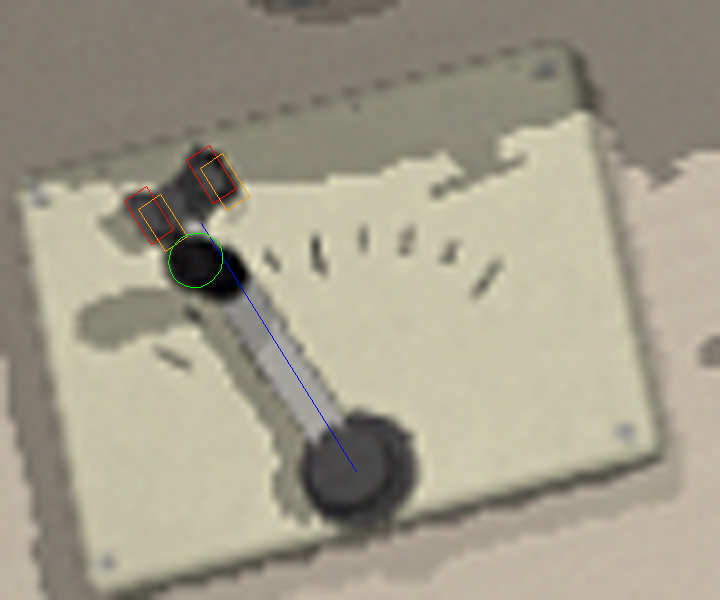

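View pics/tfz.png

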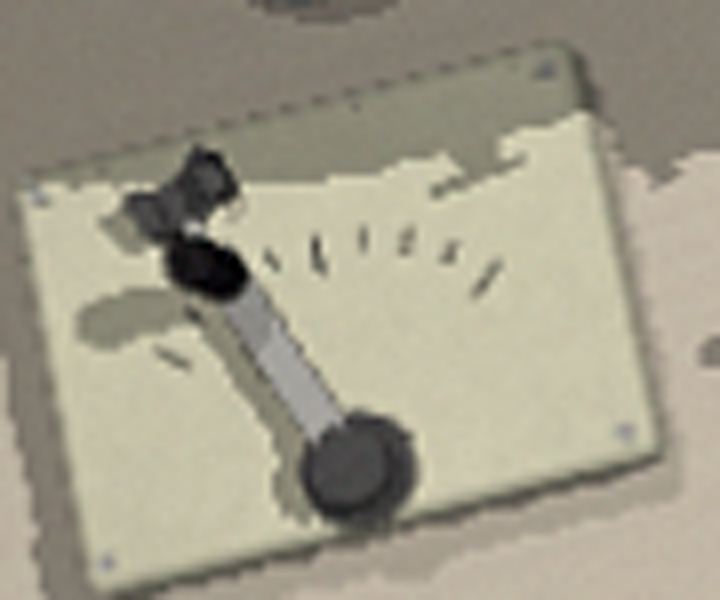

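View pics/side_b.png

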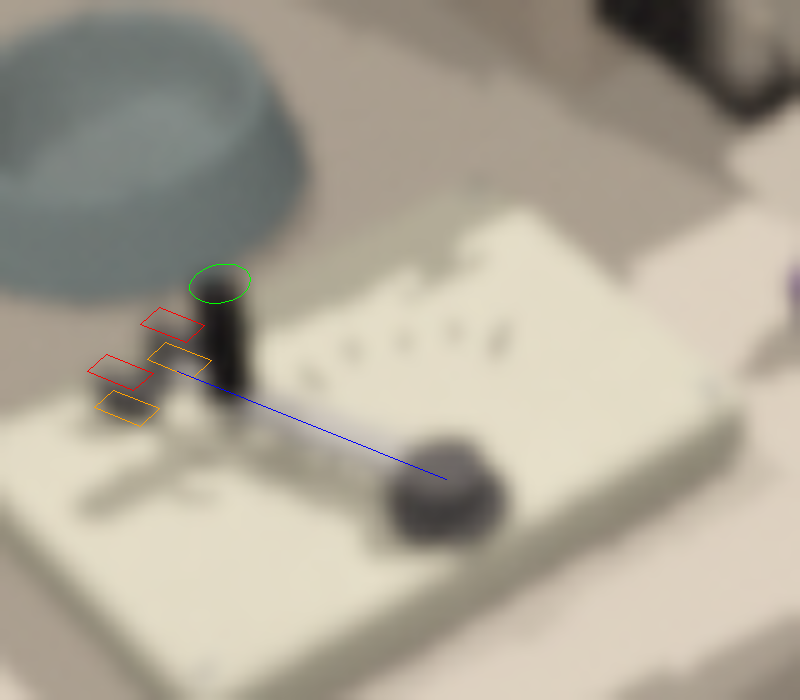

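View pics/tf.png

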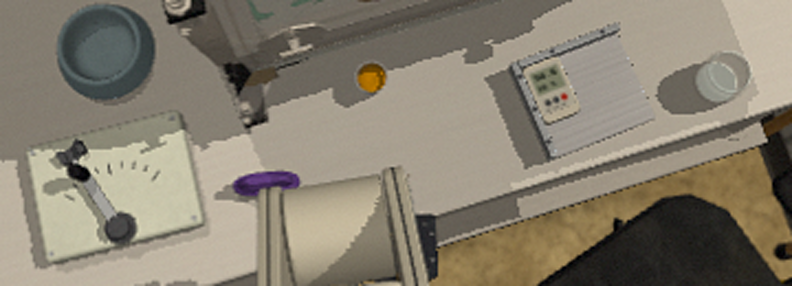

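```bash
python3 -c "
from workcell import ctrl
print(ctrl.get_obs()['t']); print(ctrl.close_job())"
```

```text
26.1333
the job is handed in; nothing more can be done
None
```

The job was handed in at t = 26.1 s. Both parts are done as asked, as far as the cameras and the wrist force show.

**Meter:** I laid it face up on the plate and seated it against both fences with its long side along the long fence. Contact force rose to about 22 N against the short fence and 13 N against the long one. The last pictures show it sitting square with no visible gap.

**Lever:** I gripped the knob, swung it to the set marker and let go. The first check showed it about 0.025 rad (roughly 2–3 mm at the notch) to the right of mid-gap. I gripped it again and moved it 2 mm. In the last top view the lever's line runs through the middle of the two ears. The side view is coarser but agrees.

**Other things:** The jar, bowl, brush and cup show no shift in the last top picture. I did not measure their positions again. The arm was standing clear of everything when I handed in.

**What disagreed:**
- The plate corner differed by about 6 mm between the network's point and my outline fit, so I pushed the meter home by contact instead.
- The top and side cameras put the knob about 5 mm apart sideways, and closing the fingers on it settled that.

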